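# Charge the phone from behind the ornaments

## Task

The phone lies at the closed end of the wooden desk tray, shut in by three ornaments. First stand all three ornaments upright on the leather mat without shifting the phone; then slide the phone along the tray until about a third of its length sticks out over the open end, lift it off and lay it screen up, centred on the round charging disc, with the ornaments still waiting on the mat. Last, stand each ornament back on the very spot it came from; do not disturb the mug or the spectacle case.

Things in the scene. Friction and masses are not known exactly. Their poses are not given: they have to be found in the camera images.
- tray: Fixed pale-wood tray, 320 long (x), 84 wide (y). Origin: centre of its underside, on the desk. Deck top at z = 30. Rails 8 thick on both long sides rise to z = 40 and leave a channel 68 wide; a like wall closes the +x end (inner face at x = 152). The end at x = -160 is open, all clear below the overhang; it points to the robot's left, give or take 10 degrees.
- phone: Loose dark phone, 116 long (x), 60 wide (y), 8 thick, 150 g. Origin: centre of its underside. Lies lengthways in the channel, about 40 of free deck behind it. The rails leave no room for fingers beside it; closed fingers set down behind it can push it along, and where it overhangs the open end it can be gripped across its 60 mm width.
- chessman: Loose turned dark-wood chess piece, 87 tall, about 120 g. Foot 40 diameter up to 10 mm, straight stem 28 diameter from 18 to 56 mm height, collar and small head above. Origin: centre of its underside. It stands in the tray's channel.
- vase: Loose closed white ceramic bud vase, 72 tall, about 180 g: straight body 40 diameter from 6 to 50 mm height, narrow neck and lip above. Origin: centre of its underside. It stands in the tray's channel.
- clock: Loose steel block clock, 36 (x) by 40 (y) by 56 tall, about 200 g, dial on its -x side. Origin: centre of its underside. Stands in the channel, square to it. The three ornaments stand in a row, 48 apart, in any order, between phone and open end: fingers can go down beside them only across the channel, above the rails.
- mat: Fixed tan leather mat with stitched border, 90 (x) by 220 (y) by 3 thick, flat on the desk; the place to park the ornaments in a row along y. Origin: centre of its underside.
- charger: Fixed white charging disc, 64 diameter, 10 high, grey ring spot on top. Origin: centre of its underside. The phone may point any way on it.
- mug: Bystander: blue mug, 76 diameter, 85 tall. Origin: centre of its underside.
- case: Bystander: brown spectacle case, 55 (x) by 155 (y) by 37 tall. Origin: centre of its underside.
Things that resemble listed ones, but are neither listed nor needed, are in the scene too. What is meant by the chessman is not yellow, and is the smaller of those in its own colour. Leave any green look-alike of the clock alone.

How it is judged:
By the outcome, as a careful person would: the job done as asked, in the order asked, and still so for the second after the job is handed in, with the robot touching nothing.
It also fails if it takes over 144 s, if anything falls off the work surface, if the arm or the gripper's body presses on something with over 40 N, if the wrist force passes 120 N, or if a joint passes its speed limit or range.

## Robot

A 6-joint arm with a two-finger parallel gripper is mounted at the origin on the work surface. World frame = base frame: x ahead of the robot, y to its left, z up, the work surface at z = 0. Lengths are in mm, angles in degrees, forces in N, time in s.
With the tool pointing down it reaches from about 300 to 850 mm from the base axis. Payload 4.2 kg.
Tool frame: the origin (TCP) lies midway between the tips of the shut fingers; the grasp point (between the pads) lies 19 mm behind it; z points along the fingers, y is the line along which they close (so a half turn about z gives the same grasp; the last joint's range is limited). The gripper opens to 91 mm and grips with 3 to 60 N. Pads are 32 mm wide; open, the fingers measure 118 mm over their backs; the gripper's body (76 mm by 178 mm) begins 60 mm behind the grasp point.
Start: joints at [-75.802, 18.312, 89.639, -0, 72.044, -1.146], TCP at [152.154, -554.52, 213.976] pointing down, gripper open.
Joint ranges: [-177.97, 177.97], [-48.28, 115.42], [12.27, 149.76], [-77.06, 257.06], [2.81, 150.46], [-146.56, 146.56]. Speed limits (degrees/s): [147.25, 147.25, 180, 180, 180, 180].

## Interface

Orientations are given as [roll, pitch, yaw] about the fixed x, y, z axes, in that order (R = Rz(yaw) Ry(pitch) Rx(roll)).
In Python, from workcell import env gives the robot as it stands.
- The arm moves only by the shell command python3 -m jog 'ROWS' [FORCE]. ROWS is a JSON object of lists of equal length, an entry for each row: "jaw": the finger opening in mm, from 0 to 91.2; "slide": the shift along the tool's x, y, z in units of 30 mm (1.0 is 30 mm), a list of three; "spin": the turn about the tool's z in units of 8 degrees (1.0 is 8 degrees). In form: {"jaw": [jaw, ...], "slide": [[dx, dy, dz], ...], "spin": [spin, ...]}. A call has 1 to 10 rows; each row shifts and turns the commanded pose from where the row before left it, along the tool's axes as they then stand; what a row does not reach is not made up. A row lasts 1/10 s, in which the tool goes at most 50 mm and 8.59 degrees, less where a joint would pass 70% of its speed; a pose out of reach is approached as far as the arm can. A call is refused whole if a number of a shift passes 1 or a number of a turn 1, either way. A call with a gripper value outside its range is refused whole. The fingers move at their own pace and stop on an object; FORCE is the grip in N (left out, the last holds). Time passes only in rows, so rows that do not move let the fingers close. It gives the time, the measured TCP pose, the force, the opening and the grip force at its end, in the units of the state.
- env.state(): the state, without advancing time (a new reading comes with each control period).
- env.grab_frame(name): name is "scene" or "top" or "wrist"; returns the picture (400x640x3 uint8, red, green, blue); there is no depth.
- env.camera_model(name): a dict with "fx", "fy", "cx", "cy" (pixels), "camera_from_world" (4x4, takes a point from world to camera coordinates). Camera axes: x right, y up, looking along -z (the intrinsics and any distortion apply to the point x, -y, -z); pixel columns grow to the right and rows downward; lengths in mm; the calibration is good to about 2 mm. A picture is of the moment at which its call begins: read the wrist's pose just before it. camera_model takes no time and is no camera call; for the wrist camera it gives the pose at the moment of the call.
- env.job_done(): hands the job in; it is judged then, once.
The state is a dict: "time_s": time; "qpos": joint angles; "qvel": joint speeds; "effort": joint torques, N m; "ee_pos": TCP position; "ee_rot": TCP orientation; "force": force on the tool from outside, world axes, zero at the start; "torque": the same for the moment, N m; "gripper_width": finger opening in mm; "gripper_force": force on a finger pad.
Only numpy, scipy, OpenCV 4.12 (cv2) and the standard library are available. Lean on these libraries where they do the work, as an engineer would, in place of code of your own. Each camera call takes 0.05 s, during which the arm holds its last target. There are 200 camera calls.

## Working session

There is one attempt and no reset: what is moved stays moved. The work goes in short steps, Python scripts to look and compute and a shell command to move; the robot and the scene stay as the last step left them, time stands still between calls to the robot, and variables do not carry over. Pictures are saved under pics/ and viewed, at most 14 in all, crops included, and the job is handed in when it is done.

```bash
ls; mkdir -p pics
python3 - <<'E'
from workcell import env
import cv2
for n in ("scene","top"):
    cv2.imwrite(f"pics/{n}0.png",env.grab_frame(n)[:,:,::-1])
    m=env.camera_model(n);print(n,{k:(v if k!="camera_from_world" else [[round(float(a),3) for a in r] for r in v]) for k,v in m.items()})
s=env.state();print(s)
E
```

```text
pics
scene {'fx': 509.68628833075536, 'fy': 509.68628833075536, 'cx': 316.71062963678645, 'cy': 198.17470336300778, 'camera_from_world': [[0.222, 0.975, -0.022, -156.121], [-0.556, 0.145, 0.819, 287.808], [0.801, -0.17, 0.574, -1894.964], [0.0, 0.0, 0.0, 1.0]]}
top {'fx': 426.7966827734451, 'fy': 426.7966827734451, 'cx': 322.2038426065231, 'cy': 200.763131763836, 'camera_from_world': [[-0.029, -0.999, -0.023, 47.699], [0.987, -0.033, 0.156, -579.488], [-0.156, -0.018, 0.988, -1039.461], [0.0, 0.0, 0.0, 1.0]]}
{'time_s': 0.1, 'qpos': array([-7.58015234e+01,  1.83477850e+01,  8.96996051e+01, -2.62650633e-03,
        7.20451893e+01, -1.14639705e+00]), 'qvel': array([ 0.06702557, -0.13141108, -0.2031414 ,  0.11370415, -0.00333278,
        0.00557055]), 'effort': array([ 1.22182814e-04, -4.13331807e+01, -2.32509989e+01,  7.29391258e-02,
        4.21955064e-02, -5.59008072e-05]), 'ee_pos': array([ 152.03007784, -554.05898981,  213.20502187]), 'ee_rot': array([-1.79907389e+02,  6.44540884e-04,  1.53456859e+01]), 'force': array([-0.36584869,  1.02126734,  0.85067579]), 'torque': array([ 0.01808265, -0.00250834, -0.03854968]), 'gripper_force': 0.0, 'gripper_width': 91.22808450745634}
```

View pics/top0.png

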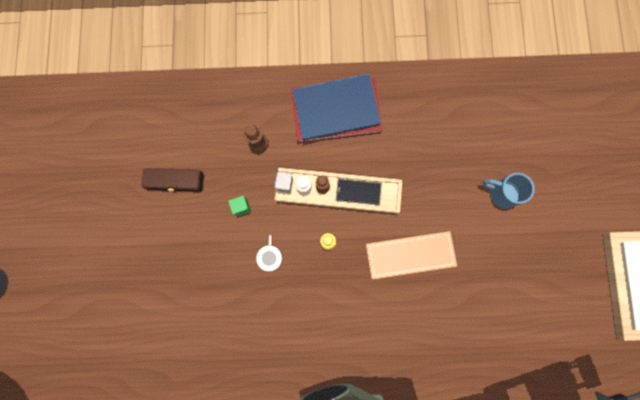

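View pics/scene0.png

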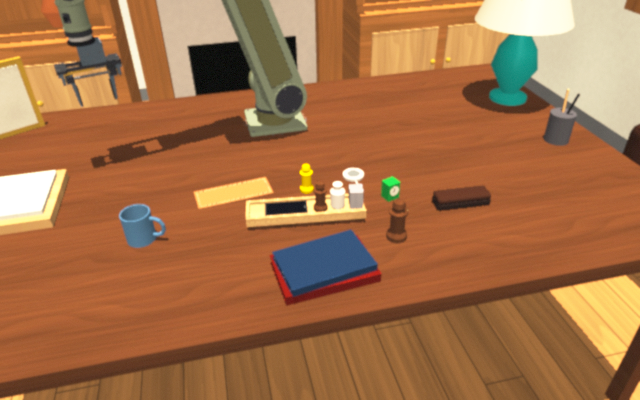

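The top view shows the tray from (275,187), its open end, to (402,195). In it, from the open end, are the clock (284,182), vase (304,184), chessman (323,183) and phone (360,192). The mat is at (411,255), the charger at (269,258), the mug at (515,190) and the case at (172,180).

Possible mix-ups for the chessman are (323,183) small dark, (255,137) larger dark and (328,241) yellow; for the clock, (284,182) steel and (239,206) green. I choose the two standing in the tray.

```bash
cat > h.py <<'E'
import numpy as np,cv2
from workcell import env
def ray(m,px):
    T=np.array(m["camera_from_world"],float);R=T[:3,:3];c=-R.T@T[:3,3]
    d=R.T@np.array([(px[0]-m["cx"])/m["fx"],-(px[1]-m["cy"])/m["fy"],-1.0]);return c,d
def plane(m,px,z):
    c,d=ray(m,px);return (c+d*(z-c[2])/d[2])
def proj(m,P):
    T=np.array(m["camera_from_world"],float);p=T[:3,:3]@np.array(P,float)+T[:3,3]
    return np.array([m["cx"]+m["fx"]*p[0]/-p[2],m["cy"]-m["fy"]*p[1]/-p[2]])
def blobs(mask,amin=30):
    mask=cv2.morphologyEx(mask.astype(np.uint8)*255,cv2.MORPH_CLOSE,np.ones((3,3)))
    cs,_=cv2.findContours(mask,cv2.RETR_EXTERNAL,cv2.CHAIN_APPROX_NONE)
    return sorted([c for c in cs if cv2.contourArea(c)>amin],key=cv2.contourArea,reverse=True)
def rect(m,c,z):
    P=np.array([plane(m,p[0],z)[:2] for p in c],np.float32)
    return cv2.minAreaRect(P)
E
python3 - <<'E'
from h import *
im=cv2.imread("pics/top0.png");m=env.camera_model("top")
hsv=cv2.cvtColor(im,cv2.COLOR_BGR2HSV)
for p in [(340,203),(395,188),(411,255),(269,258),(284,182),(304,184),(323,183),(360,192),(200,250),(172,180)]: print(p,hsv[p[1],p[0]])
for nm,mask in (("bright",hsv[:,:,2]>170),):
    for c in blobs(mask,60):
        x,y,w,h=cv2.boundingRect(c)
        if y>70 and x<600: print(nm,(x,y,w,h),cv2.contourArea(c),[rect(m,c,z) for z in (3,10,40)])
cv2.imwrite("pics/crop1.png",cv2.resize(im[125:285,225:465],None,fx=3.3,fy=3.3,interpolation=cv2.INTER_CUBIC))
E
```

```text
(340, 203) [ 24  52 255]
(395, 188) [ 28  53 255]
(411, 255) [ 15  86 255]
(269, 258) [ 20  11 203]
(284, 182) [ 11  16 250]
(304, 184) [  0   0 255]
(323, 183) [ 11 137 143]
(360, 192) [114  18  71]
(200, 250) [ 10 132 149]
(172, 180) [  8 105 117]
bright (274, 167, 129, 46) 4153.5 [((617.0415649414062, -11.93463134765625), (338.03546142578125, 91.85897064208984), 82.3140869140625), ((615.74853515625, -11.795318603515625), (335.91278076171875, 91.28218078613281), 82.3140869140625), ((610.2069091796875, -11.1981201171875), (326.81591796875, 88.81018829345703), 82.3140869140625)]
bright (366, 230, 92, 50) 3133.5 [((439.6824645996094, -194.5713653564453), (95.98738861083984, 225.4207763671875), 6.736881732940674), ((439.5031433105469, -193.2852020263672), (95.3846435546875, 224.0053253173828), 6.736886501312256), ((438.734619140625, -187.77304077148438), (92.80152893066406, 217.93898010253906), 6.736882209777832)]
bright (256, 234, 27, 38) 558.0 [((450.8400573730469, 178.58837890625), (87.35296630859375, 68.2911376953125), 28.532609939575195), ((450.5906677246094, 177.5313720703125), (
[... 470 characters left out ...]
65625), 42.090293884277344)]
bright (320, 232, 17, 17) 201.0 [((483.5665283203125, 18.31511688232422), (41.71331024169922, 41.61515808105469), 88.25259399414062), ((483.11163330078125, 18.2645206451416), (41.4514045715332, 41.35380554199219), 88.25242614746094), ((481.1621398925781, 18.047618865966797), (40.3288459777832, 40.23390197753906), 88.25249481201172)]
bright (229, 196, 18, 18) 197.0 [((585.16015625, 255.43893432617188), (37.897056579589844, 41.783424377441406), 18.04553985595703), ((584.0672607421875, 253.8993682861328), (37.65913009643555, 41.521026611328125), 18.045549392700195), ((579.3838500976562, 247.3011932373047), (36.63932800292969, 40.39658737182617), 18.045612335205078)]
```

View pics/crop1.png

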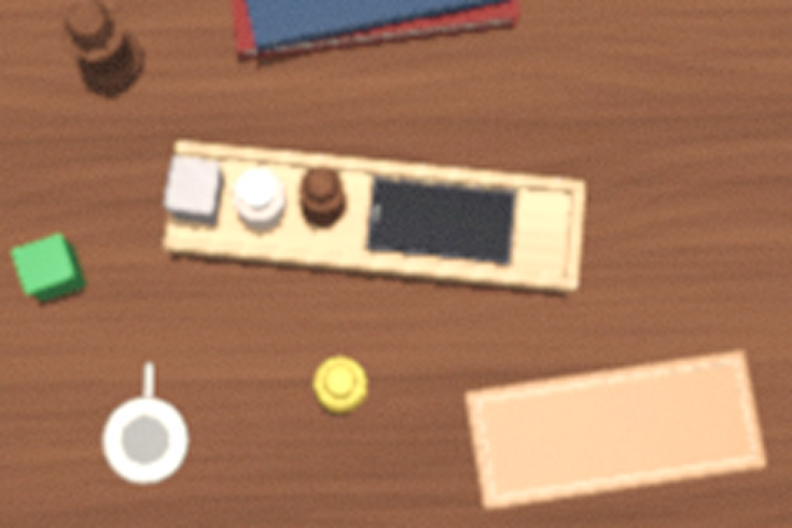

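The crop shows the small dark chessman in the tray at crop (322,195), beside the vase (258,197) and the steel clock (193,187). The larger dark piece (105,50), the yellow one (340,383) and the green block (48,265) are to be left alone.

```bash
J="python3 -m jog"
python3 -m jog '{"jaw":[91,91,91,91,91,91,91,91,91],"slide":[[0,0,-1],[0,0,-1],[0,0,0],[0,0,0],[0,0,0],[0,0,0],[0,0,0],[0,0,0],[0,0,0]],"spin":[-1,-1,-1,-1,-1,-1,-1,-1,-0.4]}' 20
python3 -m jog '{"jaw":[91,91,91,91,91,91,91,91,91,91],"slide":[[1,0.6,0],[1,0.6,0],[1,0.6,0],[1,0.6,0],[1,0.6,0],[1,0.6,0],[1,0.6,0],[1,0.6,0],[1,0.6,0],[1,0.6,0]],"spin":[0,0,0,0,0,0,0,0,0,0]}'
python3 -m jog '{"jaw":[91,91,91,91,91,91,91,91,91,91],"slide":[[1,0.6,0],[1,0.6,0],[1,0.6,0],[1,0.6,0],[1,0.6,0],[1,0.6,0],[1,0.6,0],[1,0.6,0],[1,0.6,0],[0,0,0]],"spin":[0,0,0,0,0,0,0,0,0,0]}'
python3 - <<'E'
from h import *
s=env.state();m=env.camera_model("wrist")
cv2.imwrite("pics/w1.png",env.grab_frame("wrist")[:,:,::-1])
np.save("w1.npy",m,allow_pickle=True)
print(s["time_s"],s["ee_pos"],s["ee_rot"],m["fx"],m["cx"],m["cy"]);T=np.array(m["camera_from_world"]);print(-T[:3,:3].T@T[:3,3],T[:3,:3].round(2))
E
```

```text
time_s: 1.0
ee_pos: [152.1, -554.2, 273.5]
ee_rot: [-180.0, -0.1, 82.8]
force: [-0.7, -0.1, 0.5]
gripper_width: 90.7
gripper_force: 0.0
time_s: 2.0
ee_pos: [370.1, -279.0, 273.7]
ee_rot: [-180.0, -0.0, 82.5]
force: [-0.1, -0.7, -0.5]
gripper_width: 90.8
gripper_force: 0.0
time_s: 3.0
ee_pos: [567.1, -30.6, 272.8]
ee_rot: [-180.0, -0.1, 82.8]
force: [-0.9, 0.3, 0.5]
gripper_width: 91.1
gripper_force: 0.0
3.0 [567.07420093 -30.6484301  272.78061571] [-1.79965057e+02 -7.88412478e-02  8.27628932e+01] 353.3198342420237 321.3548116669034 197.19630881789945
[577.01087582  36.67803235 445.067875  ] [[ 0.99 -0.13 -0.  ]
 [ 0.12  0.96 -0.24]
 [ 0.03  0.24  0.97]]
```

View pics/w1.png

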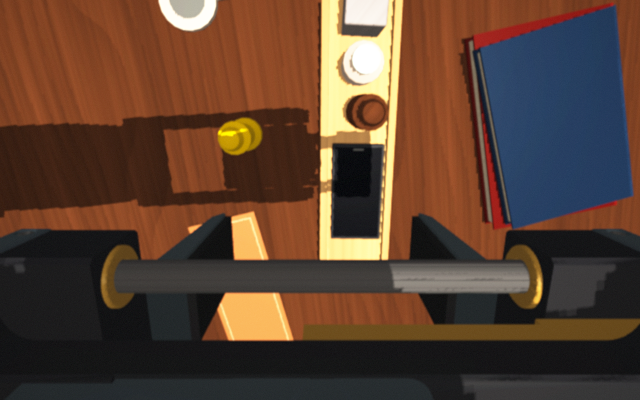

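The wrist view shows the clock (365,12), vase (363,62), chessman (368,112) and phone (357,190) in the channel between columns 322 and 400, with the charger at (188,5). I'll move ahead along the tray for a measurement.

```bash
python3 -m jog '{"jaw":[91,91,91,91,91],"slide":[[1,0.6,0],[1,0.6,0],[1,0.3,0],[0,0,0],[0,0,0]],"spin":[0,0,0,0,0]}'
python3 - <<'E'
from h import *
s=env.state();m=env.camera_model("wrist")
im=env.grab_frame("wrist")[:,:,::-1].copy();cv2.imwrite("pics/w2.png",im)
print(s["time_s"],s["ee_pos"],s["ee_rot"])
hsv=cv2.cvtColor(im,cv2.COLOR_BGR2HSV);H,S,V=[hsv[:,:,i].astype(int) for i in range(3)]
for p in [(340,100),(360,70),(360,150),(190,80)]: print(p,hsv[p[1],p[0]])
np.save("w2.npy",m,allow_pickle=True)
E
```

```text
time_s: 3.55
ee_pos: [620.9, 48.9, 273.5]
ee_rot: [-179.9, 0.1, 82.6]
force: [-0.2, -0.0, -0.2]
gripper_width: 91.0
gripper_force: 0.0
3.55 [620.88224609  48.89586492 273.46371109] [-1.79920196e+02  7.83882842e-02  8.25544916e+01]
(340, 100) [ 25  28 255]
(360, 70) [ 10 179 165]
(360, 150) [  9 165  79]
(190, 80) [ 11 150 187]
```

View pics/w2.png

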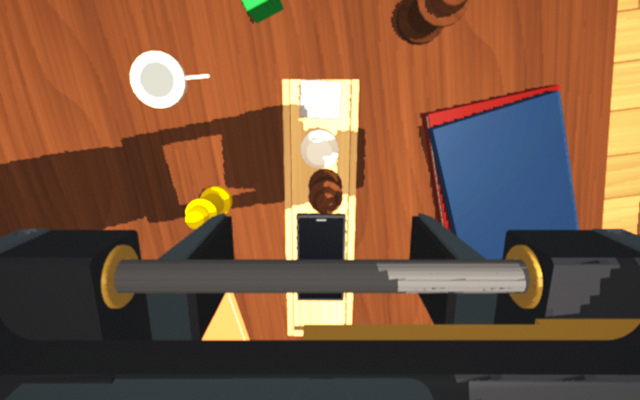

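The whole tray is in view: open end at row 79, rails at columns 283–360. The clock is at (320,98), vase (320,148), chessman (325,190), phone (321,257) and charger (158,80).

Run:
```python
from h import *
im=cv2.imread("pics/w2.png");m=np.load("w2.npy",allow_pickle=True).item()
hsv=cv2.cvtColor(im,cv2.COLOR_BGR2HSV);H,S,V=[hsv[:,:,i].astype(int) for i in range(3)]
# tray edges per row
g=(S<110)&(V>120)
L=[];R=[]
for r in range(90,215,3):
    c=np.where(g[r,270:372])[0]+270
    if len(c): L.append(plane(m,(c[0]-.5,r),40)[:2]);R.append(plane(m,(c[-1]+.5,r),40)[:2])
for n,A in(("L",L),("R",R)):
    A=np.array(A,np.float32);v=cv2.fitLine(A,cv2.DIST_HUBER,0,.01,.01).ravel();print(n,v, np.degrees(np.arctan2(v[1],v[0])), "x at y=0",v[2]-v[3]*v[0]/v[1])
E_=[]
for c in range(290,355,4):
    r=np.where(g[60:120,c])[0]
    if len(r):E_.append(plane(m,(c,r[0]+60-.5),30)[:2])
print("end",np.array(E_).round(1)[::3])
for x0,y0,x1,y1,z,n,mk in ((115,40,192,118,10,"charger",(S<60)&(V>120)),(297,80,345,125,86,"clock",(S<20)&(V>140)),(297,126,345,172,95,"vase",(S<22)),(290,205,352,305,38,"phone",V<90),(300,165,350,214,60,"chess",(V<130)&(S>80))):
    k=np.zeros(g.shape,bool);k[y0:y1,x0:x1]=mk[y0:y1,x0:x1]
    for c in blobs(k,80)[:2]:
        print(n,cv2.boundingRect(c),cv2.contourArea(c),rect(m,c,z))
cv2.imwrite("pics/crop2.png",cv2.resize(im[60:240,260:390],None,fx=4,fy=3.3,interpolation=cv2.INTER_CUBIC))
```

```text
L [2.5662303e-02 9.9967068e-01 6.0445508e+02 9.0117432e+01] 88.529495 x at y=0 602.1417
R [2.0841140e-01 9.7804123e-01 6.6603467e+02 9.4699028e+01] 77.970726 x at y=0 645.8552
end [[600.  150.8]
 [613.4 150.1]
 [626.6 147.3]
 [639.9 145.6]
 [653.2 143.9]
 [666.5 142.1]]
charger (130, 51, 62, 57) 2446.5 ((443.8211669921875, 172.47434997558594), (63.76270294189453, 64.2623291015625), 38.1127815246582)
clock (301, 80, 40, 39) 1301.0 ((630.7970581054688, 124.10623931884766), (34.77029037475586, 38.63511657714844), 80.14684295654297)
vase (309, 130, 26, 13) 202.0 ((627.0433349609375, 90.06812286376953), (23.93137550354004, 11.769479751586914), 5.474974632263184)
vase (322, 153, 16, 15) 116.0 ((633.6123046875, 65.09142303466797), (15.404040336608887, 11.752791404724121), 11.060962677001953)
phone (290, 205, 62, 94) 4306.0 ((607.1088256835938, -57.31858825683594), (123.94563293457031, 77.84129333496094), 82.603271484375)
chess (309, 170, 33, 44) 990.5 ((623.0650634765625, 24.7479248046875), (49.58521270751953, 36.049468994140625), 82.58354187011719)
```

View pics/crop2.png

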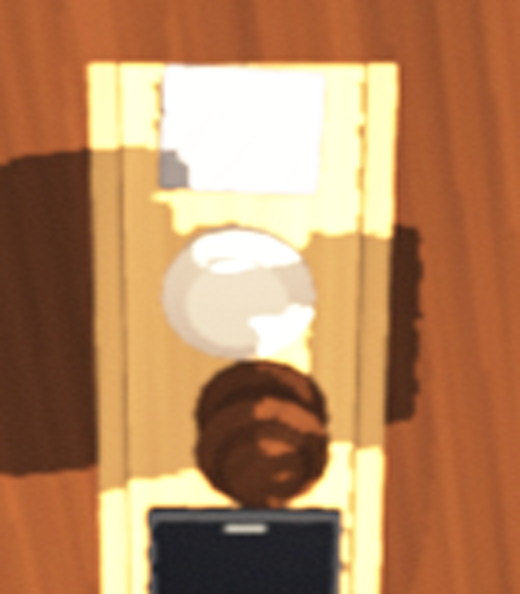

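Run:
```python
from h import *
m=np.load("w2.npy",allow_pickle=True).item()
f=lambda u,v,z:plane(m,(260+u/4,60+v/3.3),z)[:2]
a,b,c,d=f(88,63,40),f(398,64,40),f(100,590,40),f(382,590,40)
print("corners",a,b,c,d, np.linalg.norm(a-b),np.linalg.norm(c-d))
ax=(a+b)/2-(c+d)/2;print("yaw",np.degrees(np.arctan2(ax[1],ax[0])));ax/=np.linalg.norm(ax);O=(a+b)/2
n=np.array([ax[1],-ax[0]])
for nm,p in (("clock",np.array([630.8,124.1])),("vasetop",f(239,300,80)),("vaselip",f(238,308,102)),("chesshead",f(265,455,108)),("chess foot",f(262,430,45)),("phoneL",f(148,512,38)),("phoneR",f(340,510,38))):
    print(nm,p,"from end",np.dot(O-p,ax),"across",np.dot(p-O,n))
s=env.state();print(s["ee_pos"],s["ee_rot"])
# mat from top
mt=env.camera_model("top");im=cv2.imread("pics/top0.png")
hsv=cv2.cvtColor(im,cv2.COLOR_BGR2HSV)
```

```text
corners [592.13319804 151.54546154] [675.98571933 140.29540707] [566.7284773  -32.20819882] [652.11796422 -43.30793982] 84.60383591191065 86.10789004009469
yaw 82.36068451120182
clock [630.8 124.1] from end 22.0600693129076 across -0.32979702389359655
vasetop [623.62760423  73.33806874] from end 73.32493912986803 across -0.6904203021462472
vaselip [623.53865617  73.64217762] from end 73.03535379738577 across -0.819006080355285
chesshead [624.53923697  29.94860663] from end 116.20811115343646 across 5.981165219332125
chess foot [623.56552195  22.91183482] from end 123.31187076520904 across 5.951536287546595
phoneL [585.45174724  -4.82536242] from end 155.86960045007996 across -28.136675331793118
phoneR [642.95067883 -11.53287372] from end 154.87387195929708 across 29.74360081404081
[620.75971734  48.44780372 273.72551798] [-1.79943659e+02  6.81031377e-02  8.25048152e+01]
```

Run:
```python
from h import *
m=env.camera_model("top")
ax=np.array([np.cos(np.radians(82.4)),np.sin(np.radians(82.4))]);n=np.array([ax[1],-ax[0]]);O=np.array([634.06,145.92])
f=lambda u,v,z:plane(m,(225+u/3.3,125+v/3.3),z)[:2]
for nm,p in (("clock",f(196,186,86)),("vaselip",f(260,192,102)),("chess",f(322,187,112)),("foot",f(322,203,45)),("TL",f(178,142,40)),("BL",f(166,249,40)),("TR",f(584,181,40)),("BR",f(577,291,40))):
    print(nm,p,"from end",np.dot(O-p,ax),"across",np.dot(p-O,n))
```

```text
clock [625.93842901 120.81834405] from end 25.955281125983557 across -4.730372970668868
vaselip [616.49668756  72.00080951] from end 75.5927106400354 across -7.632742926557782
chess [616.64786174  26.12730304] from end 121.0432493863634 across -1.4158323540738191
foot [617.69667123  27.55882304] from end 119.48559276446993 across -0.5655637567495848
TL [671.2727745  139.37227191] from end 1.5685826082378247 across 37.75185926140384
BL [586.4024898 149.876369 ] from end 2.381395831053893 across -47.76211980396486
TR [ 629.1726792 -176.5254698] from end 320.2593399592435 across 37.80108556557633
BR [ 543.27443974 -166.13851412] from end 321.3242191555703 across -48.716325536052814
```

```bash
python3 -m jog '{"jaw":[91,91,91,91,91,91,91],"slide":[[0.9,0,0],[0.8,0,0.8],[0.8,0,1],[0,0,1],[0,0,1],[0,0,1],[0,0,0]],"spin":[0,0,0,0,0,0,0]}'
python3 - <<'E'
from h import *
s=env.state();m=env.camera_model("wrist")
im=env.grab_frame("wrist")[:,:,::-1].copy();cv2.imwrite("pics/w3.png",im[:330])
p=s["ee_pos"];print(p,s["ee_rot"],proj(m,p),[proj(m,(p[0]-n*.1305,p[1]-n*.9914,86)) for n in (0,50,100)])
E
```

```text
time_s: 4.3
ee_pos: [627.8, 121.8, 125.9]
ee_rot: [-179.5, 0.2, 82.5]
force: [-0.9, -0.7, -0.4]
gripper_width: 91.1
gripper_force: 0.0
[627.80103496 121.8032924  125.92997808] [-179.48627258    0.20016098   82.45557068] [318.74740341 243.04304242] [array([319.73927692, 219.24679065]), array([319.86102773, 290.92409176]), array([319.97050026, 355.37290133])]
```

View pics/w3.png

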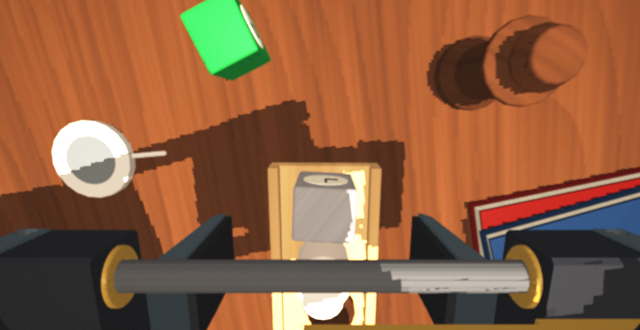

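The clock's top lies at columns 294–356, centre about 324, against the tool midline at 320: about 3 mm to +y of the tool, which agrees with the earlier estimate of x = 631.

```bash
python3 -m jog '{"jaw":[91,91],"slide":[[0,0,0],[0,0,0]],"spin":[0,0]}'
cat >> h.py <<'E'
def go(x,y,z=None,yaw=None):
    s=env.state();p=s["ee_pos"];w=s["ee_rot"][2];yaw=w if yaw is None else yaw;z=p[2] if z is None else z
    a=np.radians(yaw);d=np.array([x,y,z])-p
    print("at",p.round(1),s["ee_rot"].round(2),"spin",round((w-yaw)/8,2),"slide",((d[0]*np.cos(a)+d[1]*np.sin(a))/30).round(2),((d[0]*np.sin(a)-d[1]*np.cos(a))/30).round(2),(-d[2]/30).round(2))
E
python3 -c "
from h import *
go(631,123.1,47)"
```

```text
time_s: 4.55
ee_pos: [632.5, 123.7, 132.4]
ee_rot: [179.8, -0.1, 82.5]
force: [0.0, -0.0, -0.6]
gripper_width: 90.6
gripper_force: 0.0
at [632.5 123.7 132.4] [ 1.7977e+02 -6.0000e-02  8.2500e+01] spin 0.0 slide -0.03 -0.05 2.85
```

```bash
python3 -m jog '{"jaw":[91,91,91,91,91],"slide":[[0,0,1],[0,0,1],[0,0,0.8],[0,0,0],[0,0,0]],"spin":[0,0,0,0,0]}'
python3 -c "
from h import *
go(631,123.1,47)"
python3 -m jog '{"jaw":[45,45,45,45],"slide":[[0,0,0],[0,0,0],[0,0,0],[0,0,0]],"spin":[0,0,0,0]}' 20
python3 -m jog '{"jaw":[42,36,36],"slide":[[0,0,0],[0,0,0],[0,0,0]],"spin":[0,0,0]}'
python3 -c "
from h import *
go(631,123.1,47)"
```

```text
time_s: 5.05
ee_pos: [632.2, 124.1, 47.4]
ee_rot: [179.9, -0.0, 82.5]
force: [0.1, -0.7, 0.3]
gripper_width: 91.4
gripper_force: 0.0
at [632.2 124.1  47.4] [ 1.7988e+02 -3.0000e-02  8.2540e+01] spin 0.0 slide -0.04 -0.04 0.01
time_s: 5.45
ee_pos: [631.6, 124.1, 46.7]
ee_rot: [179.9, -0.0, 82.5]
force: [-0.2, 0.4, -0.4]
gripper_width: 61.6
gripper_force: 0.0
time_s: 5.75
ee_pos: [630.9, 123.9, 45.8]
ee_rot: [-180.0, 0.0, 82.5]
force: [-0.0, -0.3, 0.7]
gripper_width: 40.1
gripper_force: 20.0
at [630.9 123.9  45.8] [-1.7996e+02  2.0000e-02  8.2550e+01] spin 0.0 slide -0.03 0.01 -0.04
```

```bash
python3 -m jog '{"jaw":[36,36,36,36,36,36,36,36,36,36],"slide":[[0,0,-0.5],[0,0,-1],[0,0,-1],[0,0,-1],[-0.7,-0.2,0],[-1,-0.31,0],[-1,-0.32,0],[-1,-0.32,0],[-1,-0.32,0],[-1,-0.32,0]],"spin":[0,0,0,0,0,0,0,0,0,0]}'
python3 -m jog '{"jaw":[36,36,36,36,36,36,36,36,36,36],"slide":[[-1,-0.32,0],[-1,-0.32,0],[-1,-0.32,0],[-1,-0.32,0],[-1,-0.32,0],[-1,-0.32,0],[-1,-0.32,0],[-0.75,-0.3,0],[0,0,0],[0,0,0]],"spin":[0,0,0,0,0,0,0,0,0,0]}'
python3 - <<'E'
from h import *
go(449.5,-259,21.5)
cv2.imwrite("pics/t2.png",cv2.resize(env.grab_frame("top")[150:310,260:500,::-1],None,fx=3,fy=3,interpolation=cv2.INTER_CUBIC))
E
```

```text
time_s: 6.75
ee_pos: [554.9, -39.6, 150.5]
ee_rot: [-180.0, 0.0, 82.6]
force: [-0.3, -0.4, -2.2]
gripper_width: 39.6
gripper_force: 20.0
time_s: 7.75
ee_pos: [449.9, -259.1, 150.7]
ee_rot: [-180.0, -0.0, 82.5]
force: [-0.7, 1.2, -2.2]
gripper_width: 39.9
gripper_force: 20.0
at [ 449.9 -259.1  150.7] [-1.7998e+02 -4.0000e-02  8.2460e+01] spin 0.0 slide 0.0 -0.01 4.31
```

View pics/t2.png

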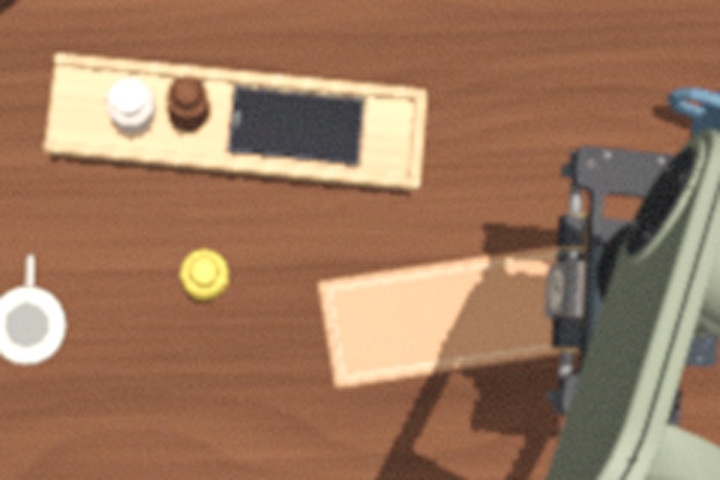

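The clock is held over the right part of the mat, vase and chessman still stand, and the phone is unmoved. Lowering.

```bash
python3 -m jog '{"jaw":[36,36,36,36,36,36,36,36],"slide":[[0,0,1],[0,0,1],[0,0,1],[0,0,0.9],[0,0,0.3],[0,0,0.1],[0,0,0],[0,0,0]],"spin":[0,0,0,0,0,0,0,0]}'
python3 -c "
from h import *
go(449.5,-259,20)"
```

```text
time_s: 8.6
ee_pos: [451.2, -259.6, 23.2]
ee_rot: [179.9, 0.1, 82.6]
force: [-0.7, -0.5, -1.6]
gripper_width: 40.2
gripper_force: 20.0
at [ 451.2 -259.6   23.2] [1.7986e+02 6.0000e-02 8.2560e+01] spin 0.0 slide 0.01 -0.06 0.11
```

```bash
python3 -m jog '{"jaw":[36,36,36],"slide":[[0,0,0.06],[0,0,0.03],[0,0,0]],"spin":[0,0,0]}'
python3 -m jog '{"jaw":[36,36],"slide":[[0,0,0.02],[0,0,0]],"spin":[0,0]}'
python3 -c "
from h import *
go(449.5,-259,20)"
```

```text
time_s: 8.9
ee_pos: [450.1, -259.3, 19.6]
ee_rot: [180.0, 0.0, 82.5]
force: [-0.2, -0.3, -1.6]
gripper_width: 40.4
gripper_force: 20.0
time_s: 9.1
ee_pos: [450.2, -259.3, 18.8]
ee_rot: [180.0, 0.0, 82.5]
force: [-0.4, 0.3, -0.7]
gripper_width: 39.8
gripper_force: 20.0
at [ 450.2 -259.3   18.8] [1.7998e+02 1.0000e-02 8.2540e+01] spin 0.0 slide 0.01 -0.02 -0.04
```

```bash
python3 -m jog '{"jaw":[60,70,91,91,91,91,91,91,91,91],"slide":[[0,0,0],[0,0,0],[0,0,0],[0,0,-0.5],[0,0,-0.9],[0,0,-1],[0,0,-1],[0,0,-0.9],[0.6,0.2,0],[1,0.36,0]],"spin":[0,0,0,0,0,0,0,0,0,0]}'
python3 -m jog '{"jaw":[91,91,91,91,91,91,91,91,91,91],"slide":[[1,0.36,0],[1,0.36,0],[1,0.36,0],[1,0.36,0],[1,0.36,0],[1,0.36,0],[1,0.36,0],[1,0.36,0],[1,0.36,0],[1,0.36,0]],"spin":[0,0,0,0,0,0,0,0,0,0]}'
python3 -m jog '{"jaw":[91,91,91],"slide":[[0.2,0.1,0],[0,0,0],[0,0,0]],"spin":[0,0,0]}'
python3 - <<'E'
from h import *
s=env.state();m=env.camera_model("wrist")
im=env.grab_frame("wrist")[:,:,::-1].copy();cv2.imwrite("pics/w4.png",cv2.resize(im[60:300,200:440],None,fx=2.4,fy=2.4))
go(623,74.8,47)
p=s["ee_pos"]
for z in (80,102):print([proj(m,(p[0]-n*.1305,p[1]-n*.9914,z)) for n in (-20,0,20)])
go(623,74.8,47)
E
```

```text
time_s: 10.1
ee_pos: [473.3, -214.7, 148.9]
ee_rot: [179.8, 0.1, 82.4]
force: [0.6, 0.2, -0.4]
gripper_width: 91.2
gripper_force: 0.0
time_s: 11.1
ee_pos: [619.4, 70.9, 147.6]
ee_rot: [-180.0, 0.0, 82.6]
force: [0.6, -0.9, -0.5]
gripper_width: 91.4
gripper_force: 0.0
time_s: 11.4
ee_pos: [622.1, 74.4, 147.4]
ee_rot: [-179.9, 0.1, 82.5]
force: [-0.3, -0.5, 0.3]
gripper_width: 90.9
gripper_force: 0.0
at [622.1  74.1 147.6] [-1.7996e+02  4.0000e-02  8.2500e+01] spin 0.0 slide 0.03 0.03 3.35
[array([319.43541836, 179.56356799]), array([319.44908788, 207.41061196]), array([319.46222577, 234.1746611 ])]
[array([319.23683121, 186.49230702]), array([319.25608749, 216.7963492 ]), array([319.27452625, 245.81383876])]
at [622.1  74.1 147.6] [-1.7996e+02  4.0000e-02  8.2500e+01] spin 0.0 slide 0.03 0.03 3.35
```

View pics/w4.png

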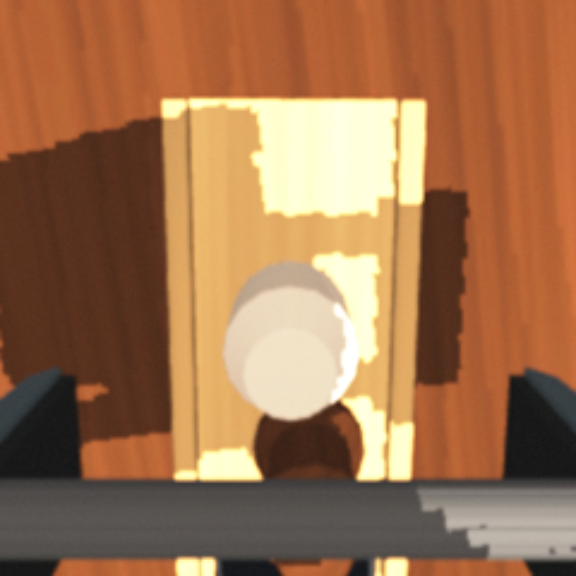

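The vase body spans crop columns 224–358 (centre pixel 321), about 1.3 mm to +y of the tool midline; its position along the tray matches. The chessman foot at crop column 308 lies about 6 mm to +y.

```bash
python3 -m jog '{"jaw":[91,91,91,91,91,91],"slide":[[0,0.05,0.8],[0,0,1],[0,0,1],[0,0,0.55],[0,0,0],[0,0,0]],"spin":[0,0,0,0,0,0]}'
python3 -m jog '{"jaw":[50,50,50,50,36,36,36],"slide":[[0,0,0],[0,0,0],[0,0,0],[0,0,0],[0,0,0],[0,0,0],[0,0,0]],"spin":[0,0,0,0,0,0,0]}' 20
python3 -c "
from h import *
go(442,-195,20)"
```

```text
time_s: 12.05
ee_pos: [624.4, 74.2, 47.7]
ee_rot: [180.0, 0.0, 82.5]
force: [0.6, 0.1, -0.0]
gripper_width: 91.1
gripper_force: 0.0
time_s: 12.75
ee_pos: [623.8, 75.1, 47.1]
ee_rot: [-179.9, 0.0, 82.5]
force: [-1.4, -0.9, 1.5]
gripper_width: 39.7
gripper_force: 20.0
at [623.8  75.1  47.1] [-1.7994e+02  1.0000e-02  8.2540e+01] spin 0.0 slide -9.71 -4.84 0.9
```

```bash
python3 -m jog '{"jaw":[36,36,36,36,36,36,36,36,36,36],"slide":[[0,0,-0.5],[0,0,-1],[0,0,-1],[0,0,-1],[-0.7,-0.35,0],[-1,-0.5,0],[-1,-0.5,0],[-1,-0.5,0],[-1,-0.5,0],[-1,-0.5,0]],"spin":[0,0,0,0,0,0,0,0,0,0]}'
python3 -m jog '{"jaw":[36,36,36,36,36,36],"slide":[[-1,-0.5,0],[-1,-0.5,0],[-1,-0.5,0],[-1,-0.5,0],[0,0,0],[0,0,0]],"spin":[0,0,0,0,0,0]}'
python3 -m jog '{"jaw":[36,36,36,36,36,36,36,36],"slide":[[0,0,1],[0,0,1],[0,0,1],[0,0,0.9],[0,0,0.35],[0,0,0.1],[0,0,0],[0,0,0]],"spin":[0,0,0,0,0,0,0,0]}'
python3 -m jog '{"jaw":[36,36],"slide":[[0,0,0.05],[0,0,0]],"spin":[0,0]}'
python3 -c "
from h import *
go(442,-195,20)"
```

```text
time_s: 13.75
ee_pos: [516.1, -84.3, 151.7]
ee_rot: [-180.0, 0.0, 82.6]
force: [0.7, -0.1, -2.1]
gripper_width: 39.5
gripper_force: 20.0
time_s: 14.35
ee_pos: [441.9, -194.9, 152.0]
ee_rot: [-180.0, -0.0, 82.4]
force: [-0.7, 0.1, -2.6]
gripper_width: 39.6
gripper_force: 20.0
time_s: 15.15
ee_pos: [443.4, -194.9, 22.8]
ee_rot: [179.9, 0.0, 82.6]
force: [0.2, -0.6, -1.7]
gripper_width: 39.6
gripper_force: 20.0
time_s: 15.35
ee_pos: [442.6, -194.8, 20.8]
ee_rot: [179.9, 0.0, 82.5]
force: [0.0, 0.4, -1.8]
gripper_width: 39.8
gripper_force: 20.0
at [ 442.6 -194.8   20.8] [1.7992e+02 3.0000e-02 8.2540e+01] spin 0.0 slide -0.01 -0.02 0.03
```

```bash
python3 -m jog '{"jaw":[36,36,60,70,91,91,91,91,91,91],"slide":[[0,0,0.02],[0,0,0],[0,0,0],[0,0,0],[0,0,0],[0,0,-0.5],[0,0,-0.9],[0,0,-1],[0,0,-1],[0,0,-1]],"spin":[0,0,0,0,0,0,0,0,0,0]}'
python3 -m jog '{"jaw":[91,91,91,91,91,91,91,91,91,91],"slide":[[0.6,0.4,0],[0.9,0.6,0],[1,0.6,0],[1,0.6,0],[1,0.6,0],[1,0.6,0],[1,0.6,0],[1,0.6,0],[0.6,0.4,0],[0,0,0]],"spin":[0,0,0,0,0,0,0,0,0,0]}'
python3 -m jog '{"jaw":[91,91],"slide":[[0,0,0],[0,0,0]],"spin":[0,0]}'
python3 - <<'E'
from h import *
s=env.state();m=env.camera_model("wrist")
im=env.grab_frame("wrist")[:,:,::-1].copy();cv2.imwrite("pics/w5.png",cv2.resize(im[60:300,200:440],None,fx=2.4,fy=2.4))
go(622.6,26.3,47)
p=s["ee_pos"]
for z in (40,86,112):print([proj(m,(p[0]-n*.1305,p[1]-n*.9914,z)) for n in (-20,0,20)])
E
```

```text
time_s: 16.35
ee_pos: [442.0, -194.5, 152.7]
ee_rot: [-180.0, 0.0, 82.5]
force: [0.1, 0.6, -0.1]
gripper_width: 91.0
gripper_force: 0.0
time_s: 17.35
ee_pos: [623.9, 29.0, 150.9]
ee_rot: [180.0, -0.0, 82.7]
force: [0.2, 0.4, 0.3]
gripper_width: 91.1
gripper_force: 0.0
time_s: 17.55
ee_pos: [621.6, 26.0, 151.4]
ee_rot: [-179.9, 0.0, 82.5]
force: [-0.1, 0.2, -0.3]
gripper_width: 90.8
gripper_force: 0.0
at [621.7  25.9 151.5] [-1.7996e+02  3.0000e-02  8.2480e+01] spin 0.0 slide 0.02 0.03 3.48
[array([319.71481588, 168.83259233]), array([319.73373166, 192.79355243]), array([319.75201813, 215.95734289])]
[array([319.37862806, 180.16881643]), array([319.40767032, 208.22705488]), array([319.43557541, 235.18666394])]
[array([319.12748601, 188.63730474]), array([319.16541125, 219.69393354]), array([319.20168652, 249.39942405])]
```

View pics/w5.png

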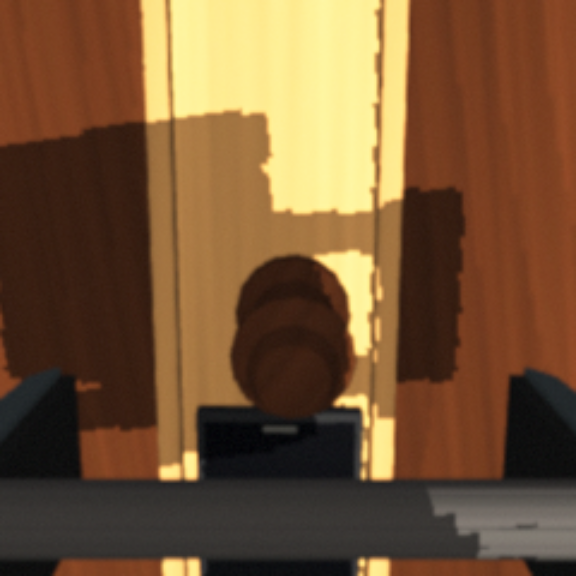

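The chessman is seen end-on: foot at crop columns 236–348 (centre pixel 321.7), so 1.8 mm to +y of the midline; the phone front is at crop row 408.

```bash
python3 -m jog '{"jaw":[91,91,91,91,91,91],"slide":[[0.05,0.06,0.9],[0,0,1],[0,0,1],[0,0,0.55],[0,0,0],[0,0,0]],"spin":[0,0,0,0,0,0]}'
python3 -m jog '{"jaw":[40,40,40,40,40,40,24,24],"slide":[[0,0,0],[0,0,0],[0,0,0],[0,0,0],[0,0,0],[0,0,0],[0,0,0],[0,0,0]],"spin":[0,0,0,0,0,0,0,0]}' 20
python3 -c "
from h import *
go(435,-130,20)"
```

```text
time_s: 18.2
ee_pos: [624.5, 27.4, 48.6]
ee_rot: [180.0, 0.0, 82.5]
force: [0.6, 0.5, 0.4]
gripper_width: 90.9
gripper_force: 0.0
time_s: 19.0
ee_pos: [624.3, 28.1, 48.0]
ee_rot: [-180.0, 0.0, 82.5]
force: [-0.2, 0.8, 0.9]
gripper_width: 33.4
gripper_force: 20.0
at [624.3  28.1  48. ] [-1.7998e+02  1.0000e-02  8.2540e+01] spin 0.0 slide -6.04 -5.57 0.93
```

Width 33.4 is more than the 28 mm stem, so the pads touch the collar or the flare. I'll reopen, shift 2 mm down and compare.

```bash
python3 -m jog '{"jaw":[45,45,45,24,24,24],"slide":[[0,0,0],[0,0,0.07],[0,0,0],[0,0,0],[0,0,0],[0,0,0]],"spin":[0,0,0,0,0,0]}' 20
python3 - <<'E'
from h import *
m=env.camera_model("scene");c=proj(m,(624,28,70)).astype(int);print(c)
im=env.grab_frame("scene")[:,:,::-1]
cv2.imwrite("pics/s5.png",cv2.resize(im[c[1]-60:c[1]+50,c[0]-80:c[0]+80],None,fx=5,fy=5,interpolation=cv2.INTER_CUBIC))
E
```

```text
time_s: 19.6
ee_pos: [624.4, 28.1, 45.8]
ee_rot: [-180.0, 0.0, 82.5]
force: [0.0, 0.3, -0.8]
gripper_width: 34.0
gripper_force: 19.8
[319 197]
```

View pics/s5.png

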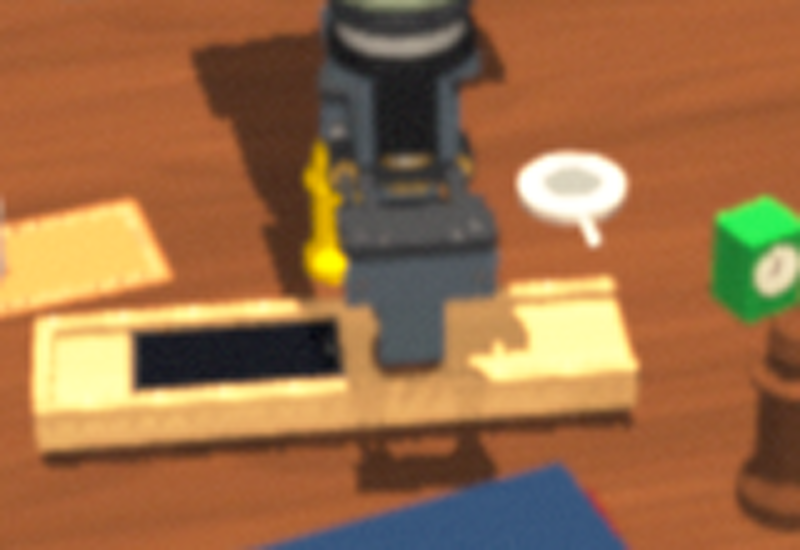

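The scene view shows the fingers round the chessman at (410,330), the phone still in place. The width barely changed with height, so the pads bear on the collar, below which the piece hangs stably. Lifting gently.

```bash
python3 -m jog '{"jaw":[24,24,24,24,24,24,24,24,24,24],"slide":[[0,0,0],[0,0,-0.3],[0,0,-0.7],[0,0,-1],[0,0,-1],[0,0,-0.5],[0,0,0],[-0.34,-0.27,0],[-0.7,-0.6,0],[-1,-0.9,0]],"spin":[0,0,0,0,0,0,0,0,0,0]}' 28
python3 -m jog '{"jaw":[24,24,24,24,24,24,24],"slide":[[-1,-0.9,0],[-1,-1,0],[-1,-1,0],[-0.7,-0.6,0],[-0.3,-0.3,0],[0,0,0],[0,0,0]],"spin":[0,0,0,0,0,0,0]}'
python3 - <<'E'
from h import *
go(435,-130,19)
m=env.camera_model("scene");c=proj(m,(435,-160,100)).astype(int)
im=env.grab_frame("scene")[:,:,::-1]
cv2.imwrite("pics/s6.png",cv2.resize(im[c[1]-70:c[1]+70,c[0]-80:c[0]+80],None,fx=4,fy=4,interpolation=cv2.INTER_CUBIC))
E
```

```text
time_s: 20.65
ee_pos: [562.5, -26.0, 149.0]
ee_rot: [-179.8, 0.0, 82.6]
force: [0.1, -1.0, -0.3]
gripper_width: 33.8
gripper_force: 27.7
time_s: 21.35
ee_pos: [435.7, -129.6, 150.6]
ee_rot: [180.0, -0.0, 82.5]
force: [0.5, -0.1, -0.9]
gripper_width: 34.0
gripper_force: 27.7
at [ 435.7 -129.6  150.6] [ 1.7999e+02 -3.0000e-02  8.2520e+01] spin 0.0 slide -0.01 -0.02 4.39
```

View pics/s6.png

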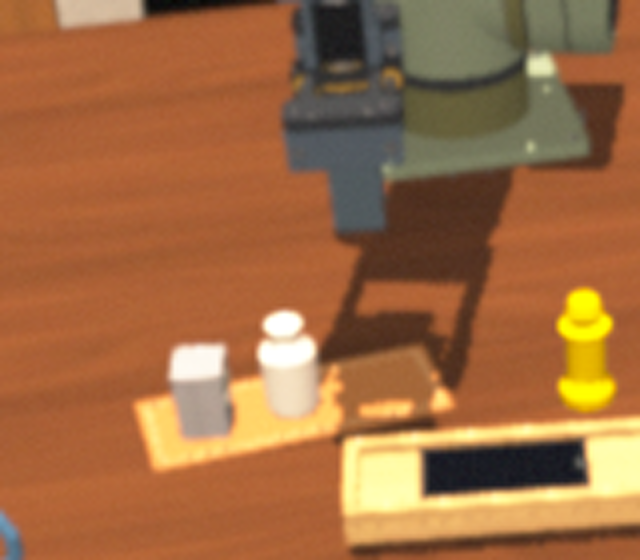

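The chessman's foot does not show below the fingertips at (360,230). I need a better look.

Run:
```python
from h import *
w=env.grab_frame("wrist")[:,:,::-1]
im=env.grab_frame("scene")[:,:,::-1]
a=cv2.resize(w,(400,250));b=cv2.resize(im[130:240,200:376],(400,250),interpolation=cv2.INTER_CUBIC)
cc=cv2.resize(im[60:200,200:320],(343,400),interpolation=cv2.INTER_CUBIC)
o=np.zeros((500,760,3),np.uint8);o[:250,:400]=a;o[250:,:400]=b;o[:400,410:753]=cc
cv2.imwrite("pics/q.png",o)
```

```text
(no output)
```

View pics/q.png

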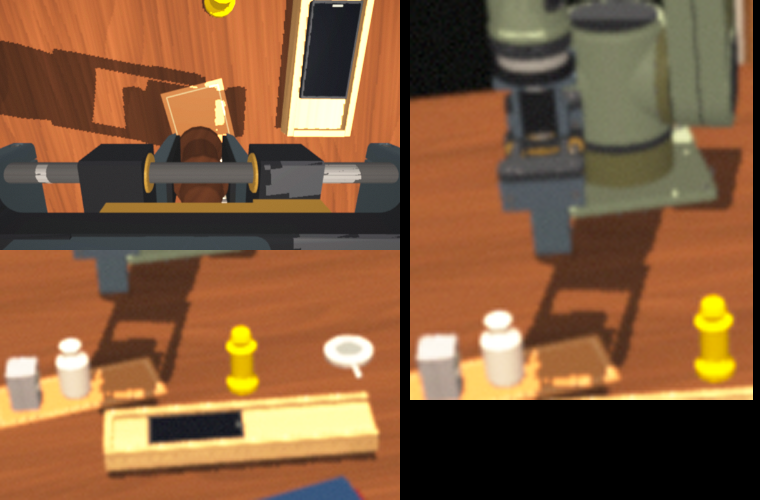

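The wrist part (left top) shows the chessman held between the fingers at (200,165), tray empty but for the phone. I'll check numerically that it hangs upright.

Run:
```python
from h import *
m=env.camera_model("wrist");s=env.state();p=s["ee_pos"]
for dz,r,c in ((-6,20,0),(-16,20,0)):print(dz,proj(m,(p[0]+.1305*(r),p[1]+.9914*(r),p[2]+dz)))
w=env.grab_frame("wrist")[:,:,::-1];hsv=cv2.cvtColor(w.copy(),cv2.COLOR_BGR2HSV)
print(hsv[190:250:3,320].tolist())
g=cv2.imread("pics/w5.png")
for r in (225,240):
    print(r,w[r,280:365:4].tolist())
```

```text
-6 [318.7730855  202.89772321]
-16 [318.89013941 198.1418521 ]
[[13, 165, 213], [13, 166, 213], [13, 164, 213], [12, 167, 214], [11, 172, 107], [10, 158, 79], [9, 164, 95], [9, 161, 98], [10, 165, 99], [10, 167, 96], [10, 163, 94], [10, 161, 73], [10, 152, 74], [10, 152, 74], [9, 153, 75], [9, 154, 78], [9, 151, 76], [9, 153, 75], [8, 156, 75], [11, 155, 74]]
225 [[32, 32, 31], [33, 33, 31], [32, 43, 67], [32, 51, 92], [33, 54, 94], [33, 52, 93], [32, 50, 86], [30, 45, 77], [27, 41, 74], [29, 46, 79], [32, 46, 76], [26, 40, 72], [29, 41, 69], [29, 43, 75], [33, 50, 90], [33, 51, 91], [34, 52, 92], [31, 46, 85], [35, 63, 114], [46, 68, 109], [31, 31, 31], [46, 44, 41]]
240 [[31, 33, 31], [27, 27, 28], [30, 36, 50], [31, 48, 85], [25, 38, 67], [28, 41, 69], [29, 43, 72], [30, 42, 74], [30, 45, 77], [28, 43, 78], [29, 44, 75], [29, 45, 73], [27, 39, 70], [27, 43, 73], [29, 45, 75], [29, 42, 73], [29, 42, 68], [29, 46, 79], [31, 47, 84], [29, 28, 28], [28, 28, 28], [32, 32, 32]]
```

The foot's edge at row 202 matches an upright piece (198–203). Lowering.

```bash
python3 -m jog '{"jaw":[24,24,24,24,24,24,24,24],"slide":[[0,0,1],[0,0,1],[0,0,1],[0,0,0.9],[0,0,0.35],[0,0,0.05],[0,0,0],[0,0,0]],"spin":[0,0,0,0,0,0,0,0]}'
python3 -m jog '{"jaw":[24,24],"slide":[[0,0,0.08],[0,0,0]],"spin":[0,0]}'
python3 -m jog '{"jaw":[24,24],"slide":[[0,0,0.03],[0,0,0]],"spin":[0,0]}'
```

```text
time_s: 22.35
ee_pos: [436.5, -130.1, 23.1]
ee_rot: [179.8, 0.0, 82.6]
force: [1.0, -1.0, -1.1]
gripper_width: 33.7
gripper_force: 27.7
time_s: 22.55
ee_pos: [435.6, -130.0, 20.1]
ee_rot: [179.9, 0.0, 82.5]
force: [0.4, 1.1, -1.9]
gripper_width: 33.6
gripper_force: 27.7
time_s: 22.75
ee_pos: [435.3, -129.9, 18.8]
ee_rot: [180.0, 0.0, 82.5]
force: [-0.1, -0.3, -1.0]
gripper_width: 34.0
gripper_force: 27.7
```

```bash
python3 -m jog '{"jaw":[40,50,65,91,91,91,91,91,91,91],"slide":[[0,0,0],[0,0,0],[0,0,0],[0,0,0],[0,0,-0.4],[0,0,-0.7],[0,0,-0.9],[0,0,-1],[0,0,-1],[0,0,-0.6]],"spin":[0,0,0,0,0,0,0,0,0,0]}'
python3 -m jog '{"jaw":[91,91],"slide":[[0,0,0],[0,0,0]],"spin":[0,0]}'
python3 - <<'E'
from h import *
m=env.camera_model("top");im=env.grab_frame("top")[:,:,::-1].copy();cv2.imwrite("pics/t7.png",im)
hsv=cv2.cvtColor(im,cv2.COLOR_BGR2HSV);S=hsv[:,:,1].astype(int);V=hsv[:,:,2].astype(int)
k=np.zeros(V.shape,bool);k[165:215,270:408]=((V>170)&(S<110))[165:215,270:408]
c=blobs(k,500)[0];r40=rect(m,c,40);print("tray z40",r40)
k=np.zeros(V.shape,bool);k[172:210,325:392]=(V<110)[172:210,325:392]
c2=blobs(k,300)[0];print("phone z38",rect(m,c2,38),cv2.boundingRect(c2))
# mat objects
k=np.zeros(V.shape,bool);k[225:285,360:465]=((S<45)&(V>90))[225:285,360:465]
for c in blobs(k,25)[:4]:print("mat white/steel",cv2.boundingRect(c),rect(m,c,60)[:2])
w=env.grab_frame("wrist")[:,:,::-1].copy();cv2.imwrite("pics/w7.png",w);np.save("w7.npy",env.camera_model("wrist"),allow_pickle=True)
go(435,-130,150)
wh=cv2.cvtColor(w,cv2.COLOR_BGR2HSV);mk=(wh[:,:,2]<130)&(wh[:,:,1]>100);k=np.zeros(V.shape,bool);k[140:255,270:370]=mk[140:255,270:370]
for c in blobs(k,100)[:3]:print("chess wrist",cv2.boundingRect(c))
mw=env.camera_model("wrist");print([proj(mw,(435.3,-130+d,z)) for d,z in ((20,8),(0,90))])
E
```

```text
time_s: 23.75
ee_pos: [436.1, -130.1, 158.9]
ee_rot: [179.8, 0.0, 82.5]
force: [-0.1, -0.6, -0.4]
gripper_width: 91.6
gripper_force: 0.0
time_s: 23.95
ee_pos: [434.9, -129.8, 156.3]
ee_rot: [-180.0, 0.0, 82.5]
force: [0.2, 0.5, 0.4]
gripper_width: 91.0
gripper_force: 0.0
tray z40 ((609.9105224609375, -11.955718994140625), (323.2825012207031, 88.34319305419922), 82.27951049804688)
phone z38 ((603.0686645507812, -63.14731979370117), (107.82101440429688, 55.11544418334961), 82.01607513427734) (337, 179, 43, 26)
mat white/steel (382, 225, 83, 60) ((437.8052062988281, -214.3206787109375), (203.3824920654297, 143.66563415527344))
at [ 434.3 -129.6  155.4] [-1.7985e+02 -2.0000e-02  8.2550e+01] spin 0.0 slide -0.01 0.02 0.18
chess wrist (298, 164, 44, 59)
chess wrist (270, 185, 15, 51)
chess wrist (360, 140, 10, 44)
[array([318.45332589, 162.81291152]), array([321.03145838, 208.71436691])]
```

```bash
python3 -m jog '{"jaw":[0,0,0,0,0,0,0,0,0,0],"slide":[[0,0,0],[0,0,0],[0,0,0],[0,0,0],[0,0,0],[0,0,0],[0,0,0],[0,0,0],[0,0,0],[0,0,0]],"spin":[1,1,1,1,1,1,1,1,1,1]}' 10
python3 -m jog '{"jaw":[0,0,0,0,0,0,0,0,0,0],"slide":[[0,0,0],[0.6,0,0],[0.8,0,0],[1,0,0],[1,0,0],[1,0,0],[0.7,-0.1,0],[0.3,-0.18,0],[0,0,0],[0,0,0]],"spin":[1,0.25,0,0,0,0,0,0,0,0]}'
python3 - <<'E'
from h import *
go(595.6,-142.5,60,-7.6)
w=env.grab_frame("wrist")[:,:,::-1].copy();m=env.camera_model("wrist");np.save("w8.npy",m,allow_pickle=True)
cv2.imwrite("pics/w8.png",cv2.resize(w[:320],(800,400)))
p=env.state()["ee_pos"];print([proj(m,(p[0]-.132*a,p[1]-.991*a,z)) for a,z in ((0,30),(20,30),(-20,30),(0,p[2]))])
E
```

```text
time_s: 25.05
ee_pos: [434.4, -129.6, 155.2]
ee_rot: [-179.9, 0.2, 2.2]
force: [-0.2, -0.3, -0.6]
gripper_width: 13.9
gripper_force: 0.0
time_s: 26.05
ee_pos: [595.7, -141.6, 155.8]
ee_rot: [-180.0, 0.2, -7.4]
force: [-0.1, 0.4, 0.4]
gripper_width: 0.1
gripper_force: 0.0
at [ 595.7 -141.6  155.8] [-1.80e+02  1.50e-01 -7.43e+00] spin 0.02 slide -0.0 0.03 3.19
[array([320.47406181, 191.03703277]), array([343.52641804, 191.10042817]), array([297.42048351, 190.97363402]), array([319.8205729 , 246.89395032])]
```

View pics/w8.png

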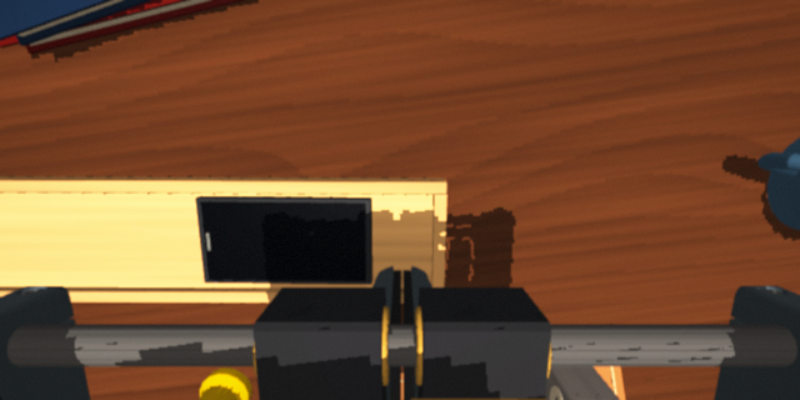

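The view shows the phone's rear edge at column 371 and the inner wall at 434, the tool axis at 401: a 42 mm gap, tool nearly centred (1 mm to go). This is my 14th and last picture; from here on I measure numerically.

```bash
python3 -m jog '{"jaw":[0,0,0,0,0,0,0,0],"slide":[[0,0.03,1],[0,0,1],[0,0,1],[0,0,0.7],[0,0,0.25],[0,0,0],[0,0,0],[0,0,0]],"spin":[0,0,0,0,0,0,0,0]}' 20
python3 - <<'E'
from h import *
go(595.6,-142.5,33,-7.6)
E
```

```text
time_s: 26.9
ee_pos: [597.8, -143.1, 39.8]
ee_rot: [180.0, -0.2, -7.5]
force: [0.2, -0.4, -0.4]
gripper_width: 0.6
gripper_force: 0.0
at [ 597.8 -143.1   39.8] [ 1.7997e+02 -1.7000e-01 -7.4600e+00] spin 0.02 slide -0.08 -0.01 0.23
```

```bash
python3 -m jog '{"jaw":[0,0,0],"slide":[[0,0,0.15],[0,0,0.06],[0,0,0]],"spin":[0,0,0]}'
python3 -m jog '{"jaw":[0,0,0,0,0,0,0,0,0,0],"slide":[[0,-0.1,0],[0,-0.15,0],[0,-0.25,0],[0,-0.3,0],[0,-0.3,0],[0,-0.3,0],[0,-0.3,0],[0,-0.3,0],[0,-0.3,0],[0,-0.3,0]],"spin":[0,0,0,0,0,0,0,0,0,0]}'
python3 - <<'E'
from h import *
O=np.array([634.06,145.92]);ax=np.array([.1323,.9912]);p=O-90.5*ax
go(p[0],p[1],33,-7.6)
E
```

```text
time_s: 27.2
ee_pos: [596.7, -142.8, 31.7]
ee_rot: [180.0, 0.0, -7.5]
force: [-0.0, -0.4, 0.5]
gripper_width: 0.5
gripper_force: 0.0
time_s: 28.2
ee_pos: [607.2, -64.7, 31.9]
ee_rot: [180.0, -0.0, -7.5]
force: [-0.6, -0.8, 0.8]
gripper_width: 0.5
gripper_force: 0.4
at [607.2 -64.7  31.9] [180.    -0.    -7.45] spin 0.02 slide -0.04 -4.06 -0.04
```

```bash
python3 -m jog '{"jaw":[0,0,0,0,0,0,0,0,0,0],"slide":[[0,-0.3,0],[0,-0.3,0],[0,-0.3,0],[0,-0.3,0],[0,-0.3,0],[0,-0.3,0],[0,-0.3,0],[0,-0.3,0],[0,-0.3,0],[0,-0.3,0]],"spin":[0,0,0,0,0,0,0,0,0,0]}'
python3 -m jog '{"jaw":[0,0,0,0,0,0,0],"slide":[[0,-0.3,0],[0,-0.25,0],[0,-0.2,0],[0,-0.15,0],[0,-0.1,0],[0,0,0],[0,0,0]],"spin":[0,0,0,0,0,0,0]}'
python3 - <<'E'
from h import *
O=np.array([634.06,145.92]);ax=np.array([.1323,.9912]);n=np.array([ax[1],-ax[0]]);p=O-90.5*ax
go(p[0],p[1],33,-7.6)
m=env.camera_model("top");im=env.grab_frame("top")[:,:,::-1].copy();cv2.imwrite("pics/t9.png",im)
hsv=cv2.cvtColor(im,cv2.COLOR_BGR2HSV);H,S,V=[hsv[:,:,i].astype(int) for i in range(3)]
# phone is desaturated/blue & dark; wood is orange
k=np.zeros(V.shape,bool);k[160:215,250:330]=((V<120)&((S<70)|(H>90)))[160:215,250:330]
for c in blobs(k,60)[:3]:
    r=rect(m,c,38);q=np.array(r[0]);print(cv2.boundingRect(c),r,"from end",np.dot(O-q,ax),np.dot(q-O,n))
    P=np.array([plane(m,t[0],38)[:2] for t in c]);print("range from end",np.percentile((O-P)@ax,[1,99]))
E
```

```text
time_s: 29.2
ee_pos: [618.8, 24.5, 31.8]
ee_rot: [180.0, 0.0, -7.5]
force: [0.3, -1.1, 0.3]
gripper_width: 0.4
gripper_force: 0.5
time_s: 29.9
ee_pos: [622.5, 53.5, 31.7]
ee_rot: [-180.0, 0.0, -7.5]
force: [-0.7, 0.5, -0.9]
gripper_width: 0.6
gripper_force: 0.0
at [622.5  53.5  31.7] [-1.7999e+02  1.0000e-02 -7.4700e+00] spin 0.02 slide -0.03 -0.09 -0.04
(279, 160, 51, 30) ((653.826171875, 74.70665740966797), (129.97239685058594, 76.99142456054688), 89.21722412109375) from end 67.97160063647459 29.01375478720098
range from end [ -0.62284516 130.85528619]
(280, 197, 50, 16) ((579.9173583984375, 77.12537384033203), (27.99467658996582, 128.34524536132812), 8.642184257507324) from end 75.35230493334959 -44.564657314544625
range from end [ 16.45052948 139.70048258]
```

Run:
```python
from h import *
O=np.array([634.06,145.92]);ax=np.array([.1323,.9912]);n=np.array([ax[1],-ax[0]])
m=env.camera_model("top");im=cv2.imread("pics/t9.png")
for acr in (-25,-15,0,15):
    print(acr,[(d,im[tuple(np.round(proj(m,np.append(O-d*ax+(acr-5)*n,38))[::-1]).astype(int))].tolist()) for d in range(-60,40,5)])
```

```text
-25 [(-60, [71, 96, 146]), (-55, [71, 98, 147]), (-50, [70, 98, 147]), (-45, [72, 98, 147]), (-40, [62, 90, 143]), (-35, [75, 97, 143]), (-30, [99, 101, 108]), (-25, [83, 79, 78]), (-20, [121, 139, 135]), (-15, [161, 185, 180]), (-10, [159, 183, 179]), (-5, [115, 135, 131]), (0, [161, 187, 181]), (5, [161, 185, 180]), (10, [147, 169, 164]), (15, [167, 191, 186]), (20, [164, 187, 182]), (25, [161, 185, 182]), (30, [163, 186, 183]), (35, [160, 183, 179])]
-15 [(-60, [60, 88, 136]), (-55, [70, 96, 141]), (-50, [67, 91, 140]), (-45, [66, 92, 139]), (-40, [65, 90, 139]), (-35, [67, 95, 143]), (-30, [93, 97, 112]), (-25, [66, 60, 63]), (-20, [120, 138, 135]), (-15, [161, 183, 178]), (-10, [142, 164, 159]), (-5, [137, 157, 153]), (0, [159, 183, 178]), (5, [132, 155, 150]), (10, [129, 151, 148]), (15, [151, 176, 170]), (20, [165, 190, 184]), (25, [166, 191, 187]), (30, [163, 187, 181]), (35, [157, 181, 176])]
0 [(-60, [65, 92, 143]), (-55, [68, 94, 143]), (-50, [68, 95, 144]), (-45, [70, 96, 144]), (-40, [68, 94, 144]), (-35, [71, 93, 141]), (-30, [104, 108, 113]), (-25, [127, 132, 133]), (-20, [147, 172, 167]), (-15, [158, 181, 175]), (-10, [112, 127, 126]), (-5, [155, 177, 173]), (0, [162, 184, 180]), (5, [133, 156, 151]), (10, [71, 83, 80]), (15, [75, 85, 83]), (20, [74, 84, 82]), (25, [78, 74, 67]), (30, [93, 87, 80]), (35, [78, 70, 67])]
15 [(-60, [71, 99, 148]), (-55, [71, 99, 150]), (-50, [73, 99, 152]), (-45, [69, 97, 149]), (-40, [72, 98, 149]), (-35, [75, 98, 141]), (-30, [93, 93, 99]), (-25, [96, 107, 104]), (-20, [158, 182, 177]), (-15, [158, 182, 179]), (-10, [108, 123, 118]), (-5, [154, 175, 171]), (0, [157, 180, 175]), (5, [90, 105, 103]), (10, [68, 80, 77]), (15, [75, 86, 84]), (20, [81, 88, 83]), (25, [94, 90, 85]), (30, [91, 87, 80]), (35, [97, 92, 84])]
```

```bash
python3 -m jog '{"jaw":[0,0,0,0,0,0,0,0,0,0],"slide":[[0,-0.05,0],[0,-0.03,0],[0,0,0],[0,0.1,0],[0,0.1,-0.1],[0,0,-0.7],[0,0,-0.9],[0,0,-1],[0,0,-1],[0,0,-0.3]],"spin":[0,0,0,0,0,0,0,0,0,0]}'
python3 -m jog '{"jaw":[91,91,91,91,91,91,91,91,91,91],"slide":[[0,0,0],[0,0,0],[0,0,0],[0,0,0],[0,0,0],[0,0,0],[0,0,0],[0,0,0],[0,0,0],[0,0,0]],"spin":[-1,-1,-1,-1,-1,-1,-1,-1,-1,-1]}'
python3 -m jog '{"jaw":[91,91,91,91],"slide":[[0,0,0],[0,0,0],[0,0,0],[0,0,0]],"spin":[-1,-0.25,0,0]}'
python3 - <<'E'
from h import *
O=np.array([634.06,145.92]);ax=np.array([.1323,.9912]);n=np.array([ax[1],-ax[0]])
go(636.7,165.7,22)
m=env.camera_model("wrist");im=env.grab_frame("wrist")[:,:,::-1].copy();cv2.imwrite("pics/w10.png",im)
hsv=cv2.cvtColor(im,cv2.COLOR_BGR2HSV);H,S,V=[hsv[:,:,i].astype(int) for i in range(3)]
k=np.zeros(V.shape,bool);k[20:220,240:400]=((V<110)&((S<90)|((H>60)&(H<150))))[20:220,240:400]
for c in blobs(k,200)[:3]:
    print(cv2.boundingRect(c),cv2.contourArea(c))
    P=np.array([plane(m,t[0],38)[:2] for t in c]);print("along",np.percentile((O-P)@ax,[1,50,99]),"across",np.percentile((P-O)@n,[1,50,99]),rect(m,c,38))
g=(S<110)&(V>150);k=np.zeros(V.shape,bool);k[20:225,230:410]=g[20:225,230:410]
for c in blobs(k,200)[:2]:
    P=np.array([plane(m,t[0],40)[:2] for t in c]);print("tray",cv2.boundingRect(c),"along",np.percentile((O-P)@ax,[1,50,99]),"across",np.percentile((P-O)@n,[1,50,99]))
E
```

```text
time_s: 30.95
ee_pos: [624.1, 49.8, 155.7]
ee_rot: [-179.9, -0.4, -7.5]
force: [0.3, -0.2, 0.0]
gripper_width: 0.3
gripper_force: 0.0
time_s: 31.95
ee_pos: [621.5, 49.7, 150.6]
ee_rot: [-179.9, 0.0, 72.9]
force: [0.5, 0.0, -0.2]
gripper_width: 77.5
gripper_force: 0.0
time_s: 32.35
ee_pos: [621.8, 49.8, 151.1]
ee_rot: [-179.9, 0.0, 82.5]
force: [0.6, 0.4, -0.2]
gripper_width: 90.9
gripper_force: 0.0
at [621.8  49.8 151.1] [-1.7993e+02  2.0000e-02  8.2480e+01] spin 0.0 slide 3.9 -0.01 4.3
(278, 21, 80, 153) 11306.5
along [-33.37337431  19.19973165  80.68416273] across [-30.70129932  -0.91837583  28.47726187] ((629.8858642578125, 122.61822509765625), (113.97198486328125, 59.292049407958984), 82.51193237304688)
tray (327, 174, 30, 35) along [ 81.86047079  96.10473581 109.84040628] across [ 7.41462993 18.8740184  30.13884586]
tray (363, 69, 10, 74) along [ 1.03555572 27.44804023 55.18550127] across [34.25650796 37.29762409 40.85958163]
```

Run:
```python
from h import *
O=np.array([634.06,145.92]);ax=np.array([.1323,.9912]);n=np.array([ax[1],-ax[0]])
m=env.camera_model("wrist");im=cv2.imread("pics/w10.png")
hsv=cv2.cvtColor(im,cv2.COLOR_BGR2HSV);H,S,V=[hsv[:,:,i].astype(int) for i in range(3)]
k=np.zeros(V.shape,bool);k[:220,240:400]=((V<110)&((S<90)|((H>60)&(H<150))))[:220,240:400]
c=blobs(k,200)[0];P=np.array([plane(m,t[0],38)[:2] for t in c]);print(cv2.boundingRect(c),"along",np.percentile((O-P)@ax,[0,1,50,99,100]),rect(m,c,38))
for col in (285,290,350,353,367,369): print(col,V[0:90:4,col].tolist())
```

```text
(278, 21, 80, 153) along [-33.47407138 -33.46753662  19.13985283  80.6699329   80.67772294] ((630.00439453125, 122.65377807617188), (114.03965759277344, 59.3297004699707), 82.51847076416016)
285 [150, 146, 140, 142, 143, 122, 93, 46, 39, 46, 46, 46, 45, 46, 48, 48, 45, 46, 47, 50, 50, 47, 45]
290 [143, 144, 146, 145, 147, 125, 91, 44, 47, 47, 44, 47, 49, 47, 50, 49, 50, 47, 46, 47, 47, 47, 49]
350 [144, 146, 146, 146, 147, 104, 100, 51, 51, 51, 52, 51, 50, 52, 52, 52, 54, 52, 51, 51, 53, 54, 55]
353 [141, 144, 146, 148, 148, 106, 101, 53, 55, 52, 53, 59, 63, 64, 64, 67, 70, 69, 72, 73, 67, 76, 80]
367 [132, 131, 132, 134, 135, 133, 137, 136, 136, 136, 135, 133, 132, 131, 132, 131, 131, 235, 255, 255, 255, 255, 255]
369 [131, 130, 130, 130, 133, 132, 132, 134, 135, 136, 137, 140, 137, 138, 137, 134, 127, 235, 255, 255, 255, 255, 255]
```

```bash
python3 -m jog '{"jaw":[91,91,91,91,91,91,91,91,91,91],"slide":[[0.9,0,0],[1,0,0],[1,0,0],[1,-0.04,0],[0,0,0.8],[0,0,1],[0,0,1],[0,0,1],[0,0,0.4],[0,0,0]],"spin":[0,0,0,0,0,0,0,0,0,0]}'
python3 -m jog '{"jaw":[91,91],"slide":[[0,0,0],[0,0,0]],"spin":[0,0]}'
python3 -c "
from h import *
go(635.8,165.8,23)"
```

```text
time_s: 33.4
ee_pos: [634.9, 165.7, 23.9]
ee_rot: [-179.8, 0.1, 82.5]
force: [-1.1, -0.8, -0.5]
gripper_width: 91.1
gripper_force: 0.0
time_s: 33.6
ee_pos: [637.5, 166.4, 27.7]
ee_rot: [179.8, -0.1, 82.5]
force: [-0.2, -0.2, -0.3]
gripper_width: 90.8
gripper_force: 0.0
at [637.5 166.4  27.7] [ 1.7981e+02 -7.0000e-02  8.2530e+01] spin 0.0 slide -0.03 -0.05 0.16
```

```bash
python3 -m jog '{"jaw":[80,70,70,60,55,55,55],"slide":[[0,-0.02,0.1],[0,0,0],[0,0,0],[0,0,0],[0,0,0],[0,0,0],[0,0,0]],"spin":[0,0,0,0,0,0,0]}' 30
python3 -m jog '{"jaw":[52,52,52,52],"slide":[[0,0,0],[0.05,0,0],[0.05,0,0],[0,0,0]],"spin":[0,0,0,0]}'
python3 -c "
from h import *
go(635.8,165.8,23)"
```

```text
time_s: 34.3
ee_pos: [635.5, 166.2, 23.0]
ee_rot: [180.0, 0.0, 82.5]
force: [-0.2, 0.5, 1.4]
gripper_width: 59.5
gripper_force: 30.0
time_s: 34.7
ee_pos: [636.1, 169.2, 22.9]
ee_rot: [180.0, 0.0, 82.6]
force: [0.3, -1.2, 2.2]
gripper_width: 59.3
gripper_force: 30.0
at [636.1 169.2  22.9] [1.7998e+02 1.0000e-02 8.2560e+01] spin 0.0 slide -0.11 0.0 -0.0
```

```bash
python3 -m jog '{"jaw":[52,52,52,52,52,52,52],"slide":[[0,0,-0.2],[0,0,-0.5],[0,0,-0.8],[0,0,-0.8],[0,0,-0.7],[0,0,0],[0,0,0]],"spin":[0,0,0,0,0,0,0]}' 35
python3 - <<'E'
from h import *
im=cv2.imread("pics/t7.png");m=env.camera_model("top");S=cv2.cvtColor(im,cv2.COLOR_BGR2HSV)
k=np.zeros(S.shape[:2],np.uint8);k[230:285,240:300]=((S[:,:,1]<60)&(S[:,:,2]>120))[230:285,240:300]
k=cv2.morphologyEx(k,cv2.MORPH_OPEN,np.ones((7,7)));c=blobs(k>0,50)[0];print("top",rect(m,c,10))
im=cv2.imread("pics/w2.png");m=np.load("w2.npy",allow_pickle=True).item();S=cv2.cvtColor(im,cv2.COLOR_BGR2HSV)
k=np.zeros(S.shape[:2],np.uint8);k[30:125,110:220]=((S[:,:,1]<60)&(S[:,:,2]>120))[30:125,110:220]
k=cv2.morphologyEx(k,cv2.MORPH_OPEN,np.ones((11,11)));c=blobs(k>0,50)[0];print("w2",rect(m,c,10),cv2.boundingRect(c))
# current wrist view
m=env.camera_model("wrist");w=env.grab_frame("wrist")[:,:,::-1].copy();S=cv2.cvtColor(w,cv2.COLOR_BGR2HSV)
k=((S[:,:,1]<60)&(S[:,:,2]>120)).astype(np.uint8);k[230:]=0
k=cv2.morphologyEx(k,cv2.MORPH_OPEN,np.ones((11,11)))
for c in blobs(k>0,50)[:2]:print("now",rect(m,c,10),cv2.boundingRect(c))
go(449.5,215.4,103)
E
```

```text
time_s: 35.4
ee_pos: [635.9, 169.2, 113.3]
ee_rot: [180.0, -0.0, 82.5]
force: [-0.0, 0.0, -1.4]
gripper_width: 59.7
gripper_force: 35.0
top ((441.5639953613281, 172.01072692871094), (62.594398498535156, 61.4315071105957), 88.31829833984375)
w2 ((443.8028564453125, 172.60223388671875), (62.46475601196289, 64.22285461425781), 82.56819152832031) (130, 51, 55, 57)
now ((447.1438293457031, 184.60682678222656), (38.63259506225586, 66.79879760742188), 82.5355453491211) (47, 183, 82, 47)
at [635.3 169.  112.1] [-1.7992e+02  3.0000e-02  8.2550e+01] spin 0.0 slide 0.73 -6.34 0.3
```

```bash
python3 -m jog '{"jaw":[52,52,52,52,52,52,52,52,52,52],"slide":[[0,-0.4,0],[0.1,-0.7,0],[0.1,-1,0],[0.1,-1,0],[0.1,-1,0],[0.1,-1,0],[0.1,-0.7,0],[0.13,-0.5,0],[0,0,0],[0,0,0]],"spin":[0,0,0,0,0,0,0,0,0,0]}' 35
python3 -c "
from h import *
go(450.4,215.3,3)"
```

```text
time_s: 36.45
ee_pos: [451.8, 215.5, 112.7]
ee_rot: [180.0, 0.0, 82.6]
force: [-0.0, 0.1, -1.0]
gripper_width: 59.9
gripper_force: 35.0
at [451.8 215.5 112.7] [179.95   0.    82.58] spin 0.0 slide -0.01 -0.05 3.66
```

```bash
python3 -m jog '{"jaw":[52,52,52,52,52,52,52,52],"slide":[[0,-0.03,0.6],[0,0,0.9],[0,0,0.9],[0,0,0.7],[0,0,0.3],[0,0,0.1],[0,0,0],[0,0,0]],"spin":[0,0,0,0,0,0,0,0]}'
python3 -m jog '{"jaw":[52,52,52],"slide":[[0,0,0.06],[0,0,0],[0,0,0]],"spin":[0,0,0]}'
python3 -c "
from h import *
go(450.4,215.3,3)"
```

```text
time_s: 37.25
ee_pos: [451.5, 215.8, 8.7]
ee_rot: [179.9, -0.1, 82.5]
force: [-0.9, 0.4, -1.1]
gripper_width: 59.2
gripper_force: 35.0
time_s: 37.55
ee_pos: [450.7, 215.6, 6.4]
ee_rot: [180.0, -0.0, 82.5]
force: [-0.3, -0.2, -1.2]
gripper_width: 59.3
gripper_force: 35.0
at [450.7 215.6   6.4] [ 1.7996e+02 -2.0000e-02  8.2550e+01] spin 0.0 slide -0.01 -0.01 0.11
```

```bash
python3 -m jog '{"jaw":[52,52],"slide":[[0,0,0.06],[0,0,0]],"spin":[0,0]}'
python3 -m jog '{"jaw":[52,52],"slide":[[0,0,0.04],[0,0,0]],"spin":[0,0]}'
```

```text
time_s: 37.75
ee_pos: [450.3, 215.5, 4.1]
ee_rot: [-180.0, 0.0, 82.5]
force: [-0.4, 0.2, -1.4]
gripper_width: 59.6
gripper_force: 35.0
time_s: 37.95
ee_pos: [450.5, 215.5, 3.0]
ee_rot: [180.0, 0.0, 82.5]
force: [0.6, 0.1, 0.1]
gripper_width: 59.6
gripper_force: 35.0
```

```bash
python3 -m jog '{"jaw":[62,70,80,91,91,91,91,91,91,91],"slide":[[0,0,0],[0,0,0],[0,0,0],[0,0,-0.3],[0,0,-0.7],[0,0,-1],[0,0,-1],[0,0,-1],[0,0,-1],[-0.5,0,0]],"spin":[0,0,0,0,0,0,0,0,0,0]}'
python3 -m jog '{"jaw":[91,91,91,91,91,91,91,91,91,91],"slide":[[-1,0.1,0],[-1,0.1,0],[-1,0.1,0],[-1,0.1,0],[-1,0.1,0],[-1,0.1,0],[-1,0.1,0],[-1,0.1,0],[-1,0.1,0],[-1,0.1,0]],"spin":[0,0,0,0,0,0,0,0,0,0]}'
python3 -m jog '{"jaw":[91,91,91],"slide":[[-0.7,0,0],[-0.3,0,0],[0,0,0]],"spin":[0,0,0]}'
python3 - <<'E'
from h import *
go(435.3,-130,18.5)
m=env.camera_model("top");im=env.grab_frame("top")[:,:,::-1].copy();cv2.imwrite("pics/t11.png",im)
hsv=cv2.cvtColor(im,cv2.COLOR_BGR2HSV);H,S,V=[hsv[:,:,i].astype(int) for i in range(3)]
k=np.zeros(V.shape,bool);k[225:290,225:320]=((V<100)&((S<90)|((H>60)&(H<150))))[225:290,225:320]
for c in blobs(k,100)[:2]:print("phone",rect(m,c,18),cv2.boundingRect(c))
k=np.zeros(V.shape,bool);k[225:295,225:320]=((V>120)&(S<60))[225:295,225:320]
for c in blobs(k,5):print("white",rect(m,c,10),cv2.boundingRect(c))
E
```

```text
time_s: 38.95
ee_pos: [451.6, 202.5, 157.8]
ee_rot: [179.5, -0.3, 82.6]
force: [-0.6, 0.2, -0.4]
gripper_width: 91.1
gripper_force: 0.0
time_s: 39.95
ee_pos: [438.2, -102.1, 152.7]
ee_rot: [-179.9, 0.0, 82.5]
force: [-0.1, -0.2, 0.5]
gripper_width: 91.3
gripper_force: 0.0
time_s: 40.25
ee_pos: [434.7, -131.1, 152.7]
ee_rot: [-179.9, -0.0, 82.4]
force: [-0.3, 0.9, -0.7]
gripper_width: 90.8
gripper_force: 0.0
at [ 434.7 -131.1  152.7] [-1.7995e+02 -1.0000e-02  8.2420e+01] spin 0.0 slide 0.04 0.01 4.47
phone ((442.7835998535156, 169.74005126953125), (112.61801147460938, 56.411983489990234), 81.79000854492188) (247, 244, 46, 27)
white ((485.6573181152344, 170.00674438476562), (30.205472946166992, 12.191314697265625), 10.68569278717041) (268, 235, 6, 12)
white ((413.4945068359375, 176.09652709960938), (23.267200469970703, 5.078579425811768), 88.31233978271484) (263, 268, 10, 3)
```

The phone centre measures 2.6 mm from the charger centre in the same view, level and screen up. Now the ornaments go back, chessman first.

```bash
python3 -m jog '{"jaw":[91,91,91,91,91,91,91,91],"slide":[[0.03,0,0.9],[0,0,1],[0,0,1],[0,0,1],[0,0,0.5],[0,0,0],[0,0,0],[0,0,0]],"spin":[0,0,0,0,0,0,0,0]}'
python3 -c "
from h import *
go(435.3,-130,18.7)
go(435.3,-130,18.7)"
```

```text
time_s: 41.1
ee_pos: [436.5, -129.4, 22.1]
ee_rot: [179.9, 0.0, 82.6]
force: [-0.1, 0.2, 0.6]
gripper_width: 91.0
gripper_force: 0.0
at [ 436.5 -129.4   22.1] [1.7987e+02 2.0000e-02 8.2580e+01] spin 0.0 slide -0.02 -0.04 0.11
at [ 436.5 -129.4   22.1] [1.7987e+02 2.0000e-02 8.2580e+01] spin 0.0 slide -0.02 -0.04 0.11
```

```bash
python3 -m jog '{"jaw":[60,50,45,40,40,40,40],"slide":[[0,0,0.06],[0,0,0],[0,0,0],[0,0,0],[0,0,0],[0,0,0],[0,0,0]],"spin":[0,0,0,0,0,0,0]}' 28
python3 -m jog '{"jaw":[24,24,24],"slide":[[0,0,0],[0,0,0],[0,0,0]],"spin":[0,0,0]}'
python3 -c "
from h import *
go(624.4,28,46.3)"
```

```text
time_s: 41.8
ee_pos: [435.6, -129.6, 19.2]
ee_rot: [180.0, 0.0, 82.5]
force: [-0.2, -0.5, 0.3]
gripper_width: 40.5
gripper_force: 0.0
time_s: 42.1
ee_pos: [435.3, -129.5, 19.2]
ee_rot: [-180.0, 0.0, 82.5]
force: [-0.4, -0.7, 1.0]
gripper_width: 33.8
gripper_force: 27.9
at [ 435.3 -129.5   19.2] [-179.97    0.     82.54] spin 0.0 slide 6.02 5.57 -0.9
```

```bash
python3 -m jog '{"jaw":[24,24,24,24,24,24,24,24,24,24],"slide":[[0,0,-0.3],[0,0,-0.7],[0,0,-1],[0,0,-1],[0,0,-0.9],[0,0,-0.5],[0.32,0.27,0],[0.7,0.6,0],[1,0.9,0],[1,0.9,0]],"spin":[0,0,0,0,0,0,0,0,0,0]}'
python3 -m jog '{"jaw":[24,24,24,24,24,24,24,24,24],"slide":[[1,1,0],[1,1,0],[0.7,0.6,0],[0.3,0.3,0],[0,0,0],[0,0,0],[0,0,0],[0,0,0],[0,0,0]],"spin":[0,0,0,0,0,0,0,0,0]}'
python3 -c "
from h import *
go(624.4,28.3,46.3)"
```

```text
time_s: 43.1
ee_pos: [527.5, -48.6, 150.4]
ee_rot: [-179.9, -0.0, 82.5]
force: [0.9, 0.0, -1.1]
gripper_width: 33.6
gripper_force: 28.0
time_s: 44.0
ee_pos: [624.2, 27.1, 151.6]
ee_rot: [180.0, 0.0, 82.5]
force: [-0.2, 0.0, -1.1]
gripper_width: 33.6
gripper_force: 28.0
at [624.2  27.1 151.6] [1.7999e+02 1.0000e-02 8.2480e+01] spin 0.0 slide 0.04 0.0 3.51
```

```bash
python3 -m jog '{"jaw":[24,24,24,24,24,24,24,24,24,24],"slide":[[0.03,0,0.9],[0,0,1],[0,0,0.9],[0,0,0.4],[0,0,0.15],[0,0,0.05],[0,0,0],[0,0,0],[0,0,0],[0,0,0]],"spin":[0,0,0,0,0,0,0,0,0,0]}'
python3 -c "
from h import *
go(624.4,28.3,46.3)"
```

```text
time_s: 45.0
ee_pos: [625.1, 28.7, 49.9]
ee_rot: [179.9, -0.0, 82.5]
force: [-0.1, -0.1, -1.2]
gripper_width: 33.4
gripper_force: 28.0
at [625.1  28.7  49.9] [ 1.7993e+02 -1.0000e-02  8.2540e+01] spin 0.0 slide -0.02 -0.02 0.12
```

```bash
python3 -m jog '{"jaw":[24,24,24],"slide":[[0,0,0.06],[0,0,0],[0,0,0]],"spin":[0,0,0]}'
python3 -m jog '{"jaw":[24,24,24],"slide":[[0,0,0.03],[0,0,0],[0,0,0]],"spin":[0,0,0]}'
python3 -c "
from h import *
go(624.4,28.3,46.3)"
```

```text
time_s: 45.3
ee_pos: [624.7, 28.7, 47.3]
ee_rot: [-180.0, 0.0, 82.5]
force: [-0.1, 0.9, -0.4]
gripper_width: 33.7
gripper_force: 28.0
time_s: 45.6
ee_pos: [624.8, 28.7, 46.5]
ee_rot: [-180.0, 0.0, 82.5]
force: [0.3, 0.2, -0.5]
gripper_width: 33.7
gripper_force: 28.0
at [624.8  28.7  46.5] [-1.800e+02  1.000e-02  8.254e+01] spin 0.0 slide -0.02 -0.01 0.01
```

```bash
python3 -m jog '{"jaw":[40,50,65,91,91,91,91,91,91,91],"slide":[[0,0,0],[0,0,0],[0,0,0],[0,0,0],[0,0,-0.5],[0,0,-1],[0,0,-1],[0,0,-1],[-0.4,-0.25,0],[-0.8,-0.5,0]],"spin":[0,0,0,0,0,0,0,0,0,0]}'
python3 -m jog '{"jaw":[91,91,91,91,91,91,91,91,91,91],"slide":[[-1,-0.6,0],[-1,-0.6,0],[-1,-0.6,0],[-1,-0.6,0],[-1,-0.7,0],[-1,-0.7,0],[-0.7,-0.4,0],[-0.28,-0.1,0],[0,0,0],[0,0,0]],"spin":[0,0,0,0,0,0,0,0,0,0]}'
python3 -m jog '{"jaw":[91,91],"slide":[[0,0,0],[0,0,0]],"spin":[0,0]}'
python3 - <<'E'
from h import *
go(442.5,-194.8,19.8)
m=env.camera_model("top");a=cv2.imread("pics/t7.png");b=cv2.imread("pics/t2.png");c=cv2.imread("pics/top0.png");im=env.grab_frame("top")[:,:,::-1].copy();cv2.imwrite("pics/t12.png",im)
def ch(i):
    h=cv2.cvtColor(i,cv2.COLOR_BGR2HSV);k=np.zeros(h.shape[:2],bool);k[168:200,312:334]=((h[:,:,2]<175)&(h[:,:,1]>110))[168:200,312:334];c=blobs(k,20);return [(cv2.boundingRect(x),np.round(cv2.minEnclosingCircle(x)[0],1)) for x in c]
print("before",ch(c),"now",ch(im))
E
```

```text
time_s: 46.6
ee_pos: [598.7, -3.6, 152.2]
ee_rot: [179.8, -0.0, 82.7]
force: [-0.5, -0.5, -0.4]
gripper_width: 91.0
gripper_force: 0.0
time_s: 47.6
ee_pos: [443.2, -194.6, 151.4]
ee_rot: [180.0, -0.0, 82.5]
force: [0.4, 0.2, 0.1]
gripper_width: 91.0
gripper_force: 0.0
time_s: 47.8
ee_pos: [443.4, -194.2, 151.4]
ee_rot: [180.0, -0.0, 82.6]
force: [-0.2, -0.5, 0.2]
gripper_width: 91.1
gripper_force: 0.0
at [ 443.4 -194.2  151.4] [ 1.800e+02 -1.000e-02  8.263e+01] spin 0.0 slide -0.02 -0.03 4.39
before [((316, 176, 14, 18), array([322. , 184.4])), ((312, 168, 22, 4), array([322.5, 169.5]))] now [((316, 176, 14, 17), array([321.5, 183.8])), ((312, 168, 22, 4), array([322.5, 169.5]))]
```

The chessman's blob in the top view matches its original to half a pixel. Next the vase.

```bash
python3 -m jog '{"jaw":[91,91,91,91,91,91,91,91],"slide":[[-0.02,-0.02,0.9],[0,0,1],[0,0,1],[0,0,1],[0,0,0.48],[0,0,0],[0,0,0],[0,0,0]],"spin":[0,0,0,0,0,0,0,0]}'
python3 -m jog '{"jaw":[60,55,50,45,45,45,36,36,36],"slide":[[0,0,0],[0,0,0],[0,0,0],[0,0,0],[0,0,0],[0,0,0],[0,0,0],[0,0,0],[0,0,0]],"spin":[0,0,0,0,0,0,0,0,0]}' 20
python3 -c "
from h import *
go(624,74.7,47.2)"
```

```text
time_s: 48.65
ee_pos: [443.1, -195.8, 21.2]
ee_rot: [179.9, 0.0, 82.6]
force: [0.2, 0.0, 0.8]
gripper_width: 91.0
gripper_force: 0.0
time_s: 49.55
ee_pos: [442.2, -195.5, 20.1]
ee_rot: [180.0, 0.0, 82.5]
force: [0.1, 0.2, -0.1]
gripper_width: 40.0
gripper_force: 20.0
at [ 442.2 -195.5   20.1] [1.7999e+02 1.0000e-02 8.2550e+01] spin 0.0 slide 9.72 4.84 -0.9
```

```bash
python3 -m jog '{"jaw":[36,36,36,36,36,36,36,36,36,36],"slide":[[0,0,-0.4],[0,0,-1],[0,0,-1],[0,0,-1],[0,0,-1],[0.3,0.15,0],[0.7,0.35,0],[1,0.5,0],[1,0.5,0],[1,0.5,0]],"spin":[0,0,0,0,0,0,0,0,0,0]}'
python3 -m jog '{"jaw":[36,36,36,36,36,36,36,36,36,36],"slide":[[1,0.5,0],[1,0.5,0],[1,0.5,0],[1,0.5,0],[1,0.5,0],[0.5,0.25,0],[0.2,0.09,0],[0,0,0],[0,0,0],[0,0,0]],"spin":[0,0,0,0,0,0,0,0,0,0]}'
python3 -c "
from h import *
go(624,74.3,47.2)"
```

```text
time_s: 50.55
ee_pos: [516.8, -82.6, 150.3]
ee_rot: [-179.8, -0.0, 82.5]
force: [0.5, -0.6, -1.7]
gripper_width: 39.5
gripper_force: 20.0
time_s: 51.55
ee_pos: [623.1, 73.0, 152.2]
ee_rot: [-180.0, 0.0, 82.5]
force: [-0.2, 0.8, -2.4]
gripper_width: 39.4
gripper_force: 20.0
at [623.1  73.  152.2] [-1.7997e+02  3.0000e-02  8.2470e+01] spin 0.0 slide 0.05 0.02 3.5
```

```bash
python3 -m jog '{"jaw":[36,36,36,36,36,36,36,36,36,36],"slide":[[0.02,0.01,0.9],[0,0,1],[0,0,0.9],[0,0,0.4],[0,0,0.15],[0,0,0.05],[0,0,0],[0,0,0],[0,0,0],[0,0,0]],"spin":[0,0,0,0,0,0,0,0,0,0]}'
python3 -m jog '{"jaw":[36,36,36],"slide":[[0,0,0.05],[0,0,0],[0,0,0]],"spin":[0,0,0]}'
python3 -c "
from h import *
go(624,74.3,47.2)"
```

```text
time_s: 52.55
ee_pos: [624.5, 74.8, 50.7]
ee_rot: [179.9, -0.0, 82.6]
force: [-0.3, -0.0, -2.8]
gripper_width: 39.5
gripper_force: 20.0
time_s: 52.85
ee_pos: [624.2, 74.8, 48.5]
ee_rot: [-180.0, 0.0, 82.5]
force: [-0.5, -0.7, -2.4]
gripper_width: 39.8
gripper_force: 20.0
at [624.2  74.8  48.5] [-1.7999e+02  1.0000e-02  8.2550e+01] spin 0.0 slide -0.02 -0.0 0.04
```

```bash
python3 -m jog '{"jaw":[36,36,36],"slide":[[-0.01,0,0.04],[0,0,0],[0,0,0]],"spin":[0,0,0]}'
python3 -m jog '{"jaw":[48,58,70,91,91,91,91,91,91,91],"slide":[[0,0,0],[0,0,0],[0,0,0],[0,0,0],[0,0,-0.5],[0,0,-1],[0,0,-1],[0,0,-1],[-0.4,-0.1,0],[-0.8,-0.3,0]],"spin":[0,0,0,0,0,0,0,0,0,0]}'
python3 -m jog '{"jaw":[91,91,91,91,91,91,91,91,91,91],"slide":[[-1,-0.36,0],[-1,-0.36,0],[-1,-0.36,0],[-1,-0.36,0],[-1,-0.36,0],[-1,-0.36,0],[-1,-0.36,0],[-1,-0.36,0],[-1,-0.36,0],[-1,-0.36,0]],"spin":[0,0,0,0,0,0,0,0,0,0]}'
python3 -m jog '{"jaw":[91,91,91,91],"slide":[[-0.4,-0.2,0],[-0.2,-0.1,0],[0,0,0],[0,0,0]],"spin":[0,0,0,0]}'
python3 -c "
from h import *
go(450.2,-259.3,19.3)"
```

```text
time_s: 53.15
ee_pos: [624.1, 74.4, 47.3]
ee_rot: [-180.0, 0.0, 82.5]
force: [-0.2, -1.1, -1.7]
gripper_width: 39.8
gripper_force: 20.0
time_s: 54.15
ee_pos: [608.5, 40.9, 153.2]
ee_rot: [179.8, -0.0, 82.7]
force: [-0.5, -1.7, -0.9]
gripper_width: 91.2
gripper_force: 0.0
time_s: 55.15
ee_pos: [460.2, -244.2, 151.9]
ee_rot: [-179.9, -0.0, 82.5]
force: [0.6, 0.4, 0.0]
gripper_width: 90.5
gripper_force: 0.0
time_s: 55.55
ee_pos: [450.6, -259.0, 152.3]
ee_rot: [180.0, -0.0, 82.6]
force: [0.0, 0.1, 0.0]
gripper_width: 90.9
gripper_force: 0.0
at [ 450.6 -259.   152.3] [ 1.800e+02 -3.000e-02  8.257e+01] spin 0.0 slide -0.01 -0.01 4.43
```

```bash
python3 -m jog '{"jaw":[91,91,91,91,91,91,91,91],"slide":[[-0.01,-0.01,0.9],[0,0,1],[0,0,1],[0,0,1],[0,0,0.52],[0,0,0],[0,0,0],[0,0,0]],"spin":[0,0,0,0,0,0,0,0]}'
python3 -m jog '{"jaw":[60,55,50,45,45,45,36,36,36],"slide":[[0,0,0],[0,0,0],[0,0,0],[0,0,0],[0,0,0],[0,0,0],[0,0,0],[0,0,0],[0,0,0]],"spin":[0,0,0,0,0,0,0,0,0]}' 20
python3 - <<'E'
from h import *
go(631,123.9,46.2)
im=env.grab_frame("top")[:,:,::-1].copy();c=cv2.imread("pics/top0.png")
def vz(i):
    h=cv2.cvtColor(i,cv2.COLOR_BGR2HSV);k=np.zeros(h.shape[:2],bool);k[168:200,293:316]=((h[:,:,2]>90)&(h[:,:,1]<28))[168:200,293:316];return [(cv2.boundingRect(x),np.round(cv2.minEnclosingCircle(x)[0],1)) for x in blobs(k,20)]
print("vase before",vz(c),"now",vz(im))
E
```

```text
time_s: 56.35
ee_pos: [451.1, -260.2, 21.0]
ee_rot: [179.9, 0.1, 82.6]
force: [0.1, -0.2, 0.5]
gripper_width: 90.9
gripper_force: 0.0
time_s: 57.25
ee_pos: [450.0, -260.1, 19.8]
ee_rot: [-180.0, 0.0, 82.5]
force: [0.2, -0.3, 0.5]
gripper_width: 40.2
gripper_force: 20.0
at [ 450.  -260.1   19.8] [-180.      0.     82.54] spin 0.0 slide 13.47 4.32 -0.88
vase before [((296, 176, 15, 15), array([302.8, 183.2]))] now [((296, 175, 15, 16), array([303. , 182.3]))]
```

```bash
python3 -m jog '{"jaw":[36,36,36,36,36,36,36,36,36,36],"slide":[[0,0,-0.4],[0,0,-1],[0,0,-1],[0,0,-1],[0,0,-1],[0.3,0.1,0],[0.7,0.22,0],[1,0.32,0],[1,0.32,0],[1,0.32,0]],"spin":[0,0,0,0,0,0,0,0,0,0]}'
python3 -m jog '{"jaw":[36,36,36,36,36,36,36,36,36,36],"slide":[[1,0.32,0],[1,0.32,0],[1,0.32,0],[1,0.32,0],[1,0.32,0],[1,0.32,0],[1,0.32,0],[1,0.32,0],[0.8,0.3,0],[0.44,0.15,0]],"spin":[0,0,0,0,0,0,0,0,0,0]}'
python3 -m jog '{"jaw":[36,36,36,36,36],"slide":[[0.2,0.03,0],[0,0,0],[0,0,0],[0,0,0],[0,0,0]],"spin":[0,0,0,0,0]}'
python3 -c "
from h import *
go(631,123.1,47)"
```

```text
time_s: 58.3
ee_pos: [503.2, -144.4, 151.1]
ee_rot: [-179.9, -0.0, 82.5]
force: [0.2, 0.4, -1.5]
gripper_width: 40.1
gripper_force: 20.0
time_s: 59.3
ee_pos: [629.0, 119.3, 150.7]
ee_rot: [-179.9, 0.0, 82.7]
force: [-1.3, 0.0, -1.4]
gripper_width: 39.8
gripper_force: 20.0
time_s: 59.8
ee_pos: [630.6, 122.0, 152.0]
ee_rot: [180.0, 0.0, 82.5]
force: [0.2, 0.7, -2.0]
gripper_width: 39.9
gripper_force: 20.0
at [630.6 122.  152. ] [1.800e+02 1.000e-02 8.248e+01] spin 0.0 slide 0.04 0.01 3.5
```

```bash
python3 -m jog '{"jaw":[36,36,36,36,36,36,36,36,36,36],"slide":[[0.01,0,0.9],[0,0,1],[0,0,0.9],[0,0,0.4],[0,0,0.15],[0,0,0.05],[0,0,0],[0,0,0],[0,0,0],[0,0,0]],"spin":[0,0,0,0,0,0,0,0,0,0]}'
python3 -m jog '{"jaw":[36,36,36],"slide":[[0,0,0.05],[0,0,0],[0,0,0]],"spin":[0,0,0]}'
python3 -c "
from h import *
go(631,123.1,47)"
```

```text
time_s: 60.8
ee_pos: [631.2, 123.3, 50.5]
ee_rot: [179.9, -0.0, 82.5]
force: [0.2, -0.8, -1.9]
gripper_width: 39.8
gripper_force: 20.0
time_s: 61.1
ee_pos: [630.8, 123.2, 48.2]
ee_rot: [-180.0, 0.0, 82.5]
force: [0.2, -0.2, -1.5]
gripper_width: 39.8
gripper_force: 20.0
at [630.8 123.2  48.2] [-1.7999e+02  1.0000e-02  8.2540e+01] spin 0.0 slide -0.0 0.01 0.04
```

```bash
python3 -m jog '{"jaw":[36,36,36],"slide":[[0,0,0.04],[0,0,0],[0,0,0]],"spin":[0,0,0]}'
python3 -m jog '{"jaw":[48,58,70,91,91,91,91,91,91,91],"slide":[[0,0,0],[0,0,0],[0,0,0],[0,0,0],[0,0,-0.5],[0,0,-1],[0,0,-1],[0,0,-1],[0,0,-1],[-0.4,-0.1,0]],"spin":[0,0,0,0,0,0,0,0,0,0]}'
python3 -m jog '{"jaw":[91,91,91,91,91,91,91,91,91,91],"slide":[[-1,-0.36,0],[-1,-0.36,0],[-1,-0.36,0],[-1,-0.36,0],[-1,-0.36,0],[-1,-0.36,0],[-1,-0.36,0],[-1,-0.36,0],[-1,-0.36,0],[-1,-0.36,0]],"spin":[0,0,0,0,0,0,0,0,0,0]}'
python3 -m jog '{"jaw":[91,91,91,91],"slide":[[-0.4,-0.2,0],[-0.2,-0.1,0],[0,0,0],[0,0,0]],"spin":[0,0,0,0]}'
python3 - <<'E'
from h import *
im=env.grab_frame("top")[:,:,::-1].copy();cv2.imwrite("pics/t20.png",im);c=cv2.imread("pics/top0.png")
sc=env.grab_frame("scene")[:,:,::-1].copy();s0=cv2.imread("pics/scene0.png")
def vz(i,x0,x1,f):
    h=cv2.cvtColor(i,cv2.COLOR_BGR2HSV);k=np.zeros(h.shape[:2],bool);k[166:204,x0:x1]=f(h)[166:204,x0:x1];return [(cv2.boundingRect(x),np.round(cv2.minAreaRect(x),1) if 0 else np.round(cv2.minEnclosingCircle(x)[0],1)) for x in blobs(k,20)]
w=lambda h:(h[:,:,2]>90)&(h[:,:,1]<28);d=lambda h:(h[:,:,2]<175)&(h[:,:,1]>110)
for n,a,b,f in (("clock",270,294,w),("vase",293,316,w),("chess",313,333,d)):print(n,vz(c,a,b,f)[:1],vz(im,a,b,f)[:1])
g=lambda i,x0,x1,y0,y1:cv2.GaussianBlur(cv2.cvtColor(i,cv2.COLOR_BGR2GRAY)[y0:y1,x0:x1].astype(np.float32),(0,0),1)
for n,A,B,box in (("top clock",c,im,(270,294,168,200)),("top vase",c,im,(293,314,168,200)),("top chess",c,im,(313,333,168,200)),("sc ornaments",s0,sc,(310,372,175,220)),("mug",c,im,(480,540,165,215)),("case",c,im,(135,210,160,200))):
    p,q=g(A,*box),g(B,*box);print(n,"shift px",np.round(cv2.phaseCorrelate(p,q)[0],2),"mean|d|",np.abs(p-q).mean().round(1))
m=env.camera_model("top")
hsv=cv2.cvtColor(im,cv2.COLOR_BGR2HSV);H,S,V=[hsv[:,:,i].astype(int) for i in range(3)]
k=np.zeros(V.shape,bool);k[225:290,225:320]=((V<100)&((S<90)|((H>60)&(H<150))))[225:290,225:320]
for x in blobs(k,100)[:1]:print("phone",rect(m,x,18))
print(env.state()["time_s"],env.state()["ee_pos"])
E
```

```text
time_s: 61.4
ee_pos: [630.8, 123.2, 47.0]
ee_rot: [-180.0, 0.0, 82.5]
force: [0.2, 0.4, -1.5]
gripper_width: 40.2
gripper_force: 20.0
time_s: 62.4
ee_pos: [629.3, 113.0, 187.2]
ee_rot: [179.4, -0.2, 82.6]
force: [0.8, -0.5, 0.4]
gripper_width: 90.7
gripper_force: 0.0
time_s: 63.4
ee_pos: [478.9, -172.8, 181.5]
ee_rot: [-179.9, -0.0, 82.5]
force: [-0.1, 0.2, -0.8]
gripper_width: 90.9
gripper_force: 0.0
time_s: 63.8
ee_pos: [469.4, -187.7, 182.0]
ee_rot: [180.0, -0.0, 82.6]
force: [0.3, -0.9, 0.2]
gripper_width: 90.6
gripper_force: 0.0
clock [((275, 173, 17, 19), array([283.5, 182. ]))] [((275, 172, 16, 19), array([283.5, 181. ]))]
vase [((296, 176, 15, 15), array([302.8, 183.2]))] [((296, 175, 15, 15), array([303., 182.]))]
chess [((316, 176, 14, 18), array([322. , 184.4]))] [((316, 176, 14, 17), array([322. , 183.8]))]
top clock shift px [ 0.07 -0.33] mean|d| 5.5
top vase shift px [-0.1  -0.52] mean|d| 4.2
top chess shift px [-0.03 -0.12] mean|d| 4.1
sc ornaments shift px [0.13 0.86] mean|d| 10.9
mug shift px [0.13 0.87] mean|d| 13.5
case shift px [0.45 0.07] mean|d| 0.9
phone ((442.5553894042969, 169.9178924560547), (112.87887573242188, 56.968257904052734), 81.74834442138672)
63.9 [ 469.55784729 -187.56631278  182.07391293]
```

```bash
python3 -m jog '{"jaw":[91,91,91,91,91,91,91,91,91,91],"slide":[[-1,-1,0],[-1,-1,0],[-1,-1,0],[-1,-1,0],[-1,-1,0],[-1,0,0],[-1,0,0],[-1,0,0],[-1,0,0],[0,0,0]],"spin":[0,0,0,0,0,0,0,0,0,0]}'
python3 -m jog '{"jaw":[91,91,91],"slide":[[0,0,0],[0,0,0],[0,0,0]],"spin":[0,0,0]}'
python3 - <<'E'
from h import *
c=cv2.imread("pics/top0.png");s0=cv2.imread("pics/scene0.png");im=env.grab_frame("top")[:,:,::-1].copy();sc=env.grab_frame("scene")[:,:,::-1].copy()
g=lambda i,x0,x1,y0,y1:cv2.GaussianBlur(cv2.cvtColor(i,cv2.COLOR_BGR2GRAY)[y0:y1,x0:x1],(0,0),.7)
def sh(A,B,box):
    x0,x1,y0,y1=box;t=g(A,*box);r=cv2.matchTemplate(g(B,x0-4,x1+4,y0-4,y1+4),t,cv2.TM_CCOEFF_NORMED);y,x=np.unravel_index(r.argmax(),r.shape)
    f=lambda a,b,c:(a-c)/(2*(a-2*b+c)) if 0<min(x,y) and max(x,y)<8 else 0
    return round(x-4+f(r[y,x-1],r[y,x],r[y,min(x+1,8)]),2),round(y-4+f(r[y-1,x],r[y,x],r[min(y+1,8),x]),2),round(float(r.max()),3)
for n,A,B,box in (("clock",c,im,(274,295,171,195)),("vase",c,im,(294,313,173,194)),("chess",c,im,(314,332,173,195)),("mug",c,im,(482,538,170,210)),("case",c,im,(138,206,165,196)),
  ("s clock",s0,sc,(347,366,182,209)),("s vase",s0,sc,(329,346,180,209)),("s chess",s0,sc,(313,329,182,212)),("s mug",s0,sc,(118,168,203,248)),("s yellow",s0,sc,(298,316,162,194)),("s green",s0,sc,(381,402,176,201))):print(n,sh(A,B,box))
print(env.state()["time_s"],env.state()["ee_pos"])
E
```

```text
time_s: 64.9
ee_pos: [285.8, -439.6, 181.9]
ee_rot: [180.0, 0.1, 82.5]
force: [0.7, 0.9, -0.1]
gripper_width: 90.9
gripper_force: 0.0
time_s: 65.2
ee_pos: [285.6, -435.5, 182.2]
ee_rot: [-180.0, -0.0, 82.6]
force: [-0.1, -0.4, 1.0]
gripper_width: 90.8
gripper_force: 0.0
clock (np.float64(-0.09), np.float64(-0.84), 0.976)
vase (np.float64(0.0), np.float64(-0.76), 0.97)
chess (np.float64(0.0), np.float64(-0.37), 0.986)
mug (np.float64(-0.01), np.float64(-0.01), 0.999)
case (np.float64(-0.02), np.float64(0.0), 0.998)
s clock (np.float64(0.17), np.float64(0.32), 0.971)
s vase (np.float64(0.12), np.float64(0.77), 0.973)
s chess (np.float64(0.15), np.float64(-0.0), 0.989)
s mug (np.float64(0.02), np.float64(0.01), 0.997)
s yellow (np.float64(0.02), np.float64(-0.01), 0.999)
s green (np.float64(0.0), np.float64(0.03), 0.999)
65.3 [ 285.57538553 -435.84835419  182.36119568]
```

```bash
python3 -c "
from workcell import env
print(env.job_done())"
```

```text
the job is handed in; nothing more can be done
None
```

I handed the job in at about 65 s: the phone lies screen up about 3 mm off the charging disc's centre, the three ornaments stand back in the tray about 1–2 mm from their original spots (top camera; the scene camera hinted the vase could be up to 5 mm off), and the mug and case did not move.

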